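# Set up the reminder board on the writing desk

### The arm

A 6-joint arm with a two-finger parallel gripper is mounted at the origin on the work surface. World frame = base frame: x ahead of the robot, y to its left, z up, the work surface at z = 0. Lengths are in m, angles in rad, forces in N, time in s.
With the tool pointing down it reaches from about 0.35 to 0.875 m from the base axis. Payload 4.2 kg.
Tool frame: the origin (TCP) lies between the finger pads; the fingertips stand 17 mm ahead of it and the grasp point (between the pads) lies 2 mm behind it; z points along the fingers, y is the direction in which the jaws open and shut (so a half turn about z gives the same grasp; the last joint's range is limited). The gripper opens to 85 mm and grips with 20 to 120 N. Pads are 22 mm wide; open, the fingers measure 114 mm over their backs; the gripper's body (76 mm by 85 mm) begins 54 mm behind the grasp point. The pads swing forward as they close: fully open they stand 13 mm farther back than shut.
Start: joints at [1.545, 0.385, 0.008, 0, -1.194, -0.259], TCP at [0.176, 0.6, 0.248] pointing down, gripper open.
Joint ranges: [-3.14, 3.14], [-1.21, 2.06], [-1.07, 1.41], [-3.16, 2.05], [-2.99, -0.16], [-3.1, 3.1]. Speed limits (rad/s): [2.79, 2.79, 3.14, 3.14, 3.14, 3.14].

### API

Orientations are given as a unit quaternion [x, y, z, w].
In Python, from rig import robot gives the robot as it stands.
- The arm moves only by the tool move_arm, never from a script. Its argument "motion" is a list of rows, each a list of 2 entries, a list of its own where there are three numbers: the shift along the tool's x, y, z in mm, then the turn about the tool's z in rad. A call has 1 to 20 rows; each row shifts and turns the commanded pose from where the row before left it, along the tool's axes as they then stand; what a row does not reach is not made up. A row lasts 1/12 s, in which the tool goes at most 41.7 mm and 7.16 degrees, less where a joint would pass 70% of its speed; a pose out of reach is approached as far as the arm can. A call with a gripper value outside its range is refused whole. "gripper" is the opening, from 0 (shut) to 1 (fully open), set as the call begins (left out, the last holds). The fingers move at their own pace and stop on an object; "squeeze" is the grip in N (left out, the last holds). Time passes only in rows, so rows that do not move let the fingers close. It gives the time, the measured TCP pose, the force and the opening at its end, in the units of the state.
- robot.get_obs(): the state, without advancing time (a new reading comes with each control period).
- robot.get_image(name): name is "scene" or "side" or "wrist"; returns a dict with "color" (384x512x3 uint8, red, green, blue), "z_map" (384x512 float32, m along the optical axis (not along the pixel's ray), 0 where there is no reading), "mtx" (3x3 intrinsics, pixels), "eye" and "attitude" of the camera in the world. Camera axes: x right, y up, looking along -z (the intrinsics and any distortion apply to the point x, -y, -z); pixel columns grow to the right and rows downward; lengths in m; the calibration is good to about 2 mm. A picture is of the moment at which its call begins.
- robot.close_job(): hands the job in, once; it reports no verdict.
The state is a dict: "clock": time; "joints": joint angles; "joint_vel": joint speeds; "joint_efforts": joint torques, N m; "tool_pos": TCP position; "orientation": TCP orientation; "force": force on the tool from outside, world axes, zero at the start; "wrist_torque": the same for the moment, N m; "grip_width": finger opening in m.
Only numpy, scipy, OpenCV 4.12 (cv2) and the standard library are available. Lean on these libraries where they do the work, as an engineer would, in place of code of your own. Each camera call takes 0.05 s, during which the arm holds its last target.

### The job

First tighten the board's thumbscrew clockwise until its clutch slips for the first time, and stop there, no more than an eighth of a turn into the slip. Then clip every coloured sprung clip that is on the desk onto the board's upper edge, upright, in the middle of the band of its own colour and well down over the edge, so that it holds there by itself. Leave the charger, coaster, pill box and magnifier where they are.

Things in the scene. Friction and masses are not known exactly. Their poses are not given: they have to be found in the camera images.
- stand: Reminder stand, fixed: dark wooden base 150 x 240 x 12 mm with an upright grey board 5 mm thick, 230 mm long, top edge 85 mm above the desk. Origin: centre of the base's underside; x square to the board (its mid-plane is at x = +45 mm), y along the board, z up. A steel bridge at x = -40 mm, y = 0 (78 mm long in y, top 52 mm above the desk) holds the thumbscrew, the tallest thing here (97 mm).
- wing (a point): Black thumbscrew grip, an upright bar 40 x 10 x 32 mm (65 to 97 mm above the desk) turning about a vertical axis; a 14 mm radius disc, 4 mm high, is at its foot. The point is on the axis, 83 mm above the desk; x along the bar's length, y across its thickness, z up. Clockwise from above tightens: 1.5 to 4.5 rad until the pressure pad is down on the board's foot. It stays where it is left.
- collar (a point): Top centre of the aluminium clutch collar under the bar, 17 mm radius, 60 mm above the desk. Until the pad is tight, collar and bar turn together (drag 0.03 N m); then the collar stops and the bar slips on it against a steady 0.15 N m, without end stop. Red marks on both, in line at the start, show the slip.
- clutch (a joint): Slip of the thumbscrew's bar against its collar, rad: 0 at the start and as long as they turn together, growing as the bar slips clockwise.
- clip_red: Red sprung clip (may be absent), 40 to 65 g, stands on its jaw tips, handles up. 26 mm wide along x (the hinge axis), jaws 26 mm thick along y, 71 mm tall. Origin: between the jaw tips, at their underside; z up. Jaws 4 mm apart at rest; gripping pads are the lowest 16 mm, free throat up to 33 mm. Hinge pin 38 mm up; above it the handles splay along y to 39 mm at the top. Either way round alike.
- clip_red_jaw (a joint): Opening of the red clip, rad: 0 at rest, 0.5 fully open. Squeezing the handles along y (8 N opens; 15 to 30 N is safe) makes them upright and parallel, 22 mm over all, at a firm stop; the jaws are then some 22 mm apart at the tips, 15 mm at the pads' tops. Let go, it springs shut. While open the body's frame leans up to 0.25 rad about x.
- clip_yellow: Yellow sprung clip (may be absent), 40 to 65 g, stands on its jaw tips, handles up. 26 mm wide along x (the hinge axis), jaws 26 mm thick along y, 71 mm tall. Origin: between the jaw tips, at their underside; z up. Jaws 4 mm apart at rest; gripping pads are the lowest 16 mm, free throat up to 33 mm. Hinge pin 38 mm up; above it the handles splay along y to 39 mm at the top. Either way round alike.
- clip_yellow_jaw (a joint): Opening of the yellow clip, rad: 0 at rest, 0.5 fully open. Squeezing the handles along y (8 N opens; 15 to 30 N is safe) makes them upright and parallel, 22 mm over all, at a firm stop; the jaws are then some 22 mm apart at the tips, 15 mm at the pads' tops. Let go, it springs shut. While open the body's frame leans up to 0.25 rad about x.
- clip_white: White sprung clip (may be absent), 40 to 65 g, stands on its jaw tips, handles up. 26 mm wide along x (the hinge axis), jaws 26 mm thick along y, 71 mm tall. Origin: between the jaw tips, at their underside; z up. Jaws 4 mm apart at rest; gripping pads are the lowest 16 mm, free throat up to 33 mm. Hinge pin 38 mm up; above it the handles splay along y to 39 mm at the top. Either way round alike.
- clip_white_jaw (a joint): Opening of the white clip, rad: 0 at rest, 0.5 fully open. Squeezing the handles along y (8 N opens; 15 to 30 N is safe) makes them upright and parallel, 22 mm over all, at a firm stop; the jaws are then some 22 mm apart at the tips, 15 mm at the pads' tops. Let go, it springs shut. While open the body's frame leans up to 0.25 rad about x.
- clip_green: Green sprung clip (may be absent), 40 to 65 g, stands on its jaw tips, handles up. 26 mm wide along x (the hinge axis), jaws 26 mm thick along y, 71 mm tall. Origin: between the jaw tips, at their underside; z up. Jaws 4 mm apart at rest; gripping pads are the lowest 16 mm, free throat up to 33 mm. Hinge pin 38 mm up; above it the handles splay along y to 39 mm at the top. Either way round alike.
- clip_green_jaw (a joint): Opening of the green clip, rad: 0 at rest, 0.5 fully open. Squeezing the handles along y (8 N opens; 15 to 30 N is safe) makes them upright and parallel, 22 mm over all, at a firm stop; the jaws are then some 22 mm apart at the tips, 15 mm at the pads' tops. Let go, it springs shut. While open the body's frame leans up to 0.25 rad about x.
- clip_blue: Blue sprung clip (may be absent), 40 to 65 g, stands on its jaw tips, handles up. 26 mm wide along x (the hinge axis), jaws 26 mm thick along y, 71 mm tall. Origin: between the jaw tips, at their underside; z up. Jaws 4 mm apart at rest; gripping pads are the lowest 16 mm, free throat up to 33 mm. Hinge pin 38 mm up; above it the handles splay along y to 39 mm at the top. Either way round alike.
- clip_blue_jaw (a joint): Opening of the blue clip, rad: 0 at rest, 0.5 fully open. Squeezing the handles along y (8 N opens; 15 to 30 N is safe) makes them upright and parallel, 22 mm over all, at a firm stop; the jaws are then some 22 mm apart at the tips, 15 mm at the pads' tops. Let go, it springs shut. While open the body's frame leans up to 0.25 rad about x.
- band_red (a point): Middle of the red band (30 mm wide, on both faces and the edge of the board), on the board's upper edge at its mid-plane, 85 mm above the desk. x square to the board, y along it, z up. Bands are 44 mm apart.
- band_yellow (a point): Middle of the yellow band (30 mm wide, on both faces and the edge of the board), on the board's upper edge at its mid-plane, 85 mm above the desk. x square to the board, y along it, z up. Bands are 44 mm apart.
- band_white (a point): Middle of the white band (30 mm wide, on both faces and the edge of the board), on the board's upper edge at its mid-plane, 85 mm above the desk. x square to the board, y along it, z up. Bands are 44 mm apart.
- band_green (a point): Middle of the green band (30 mm wide, on both faces and the edge of the board), on the board's upper edge at its mid-plane, 85 mm above the desk. x square to the board, y along it, z up. Bands are 44 mm apart.
- band_blue (a point): Middle of the blue band (30 mm wide, on both faces and the edge of the board), on the board's upper edge at its mid-plane, 85 mm above the desk. x square to the board, y along it, z up. Bands are 44 mm apart.
- charger: Bystander: rose-gold plastic charger with a flap, 70 x 70 x 40 mm; origin under its centre.
- coaster: Bystander: round green glass coaster, 90 mm across, 7 mm thick; origin under its centre.
- pillbox: Bystander: white ceramic pill box, 60 x 60 x 43 mm; origin under its centre.
- magnifier: Bystander: small steel magnifier with folding arm lying flat, 150 mm long along its y (lens of 54 mm around y = -5 mm, handle to y = +115 mm), up to 12 mm thick; origin near the lens' centre.

How it is judged:
By the outcome, as a careful person would: the job done as asked, in the order asked, and still so for the second after the job is handed in, with the robot touching nothing.
Of clip_red, clip_yellow, clip_white, clip_green, clip_blue only 3 to 5 are there at a start; the rules pass over those that are not, and their reading is None.
At some moment in a run one of clip_red, clip_yellow, clip_white, clip_green, clip_blue may be knocked a few centimetres aside while the robot is not near it.
It also fails if it takes over 210 s, if anything falls off the work surface, if the arm or the gripper's body presses on something with over 40 N, if the wrist force passes 120 N, or if a joint passes its speed limit or range.

## Working session

There is one attempt and no reset: what is moved stays moved. The work goes in short steps, Python scripts to look and compute and a tool call to move; the robot and the scene stay as the last step left them, time stands still between calls to the robot, and variables do not carry over. Pictures are saved under pics/ and viewed, and the job is handed in when it is done.

Besides the shell and the picture viewer there is one more tool, called after ">>>" as a command line: name --argument value ..., lists and objects as JSON in quotes. move_arm: Moves the arm, as the interface text tells. Its arguments: {"type":"object","properties":{"motion":{"type":"array"},"gripper":{"type":"number"},"squeeze":{"type":"number"}},"required":["motion"]}

```bash
ls; mkdir -p pics; python3 - <<'E'
from rig import robot
import cv2
print(robot.get_obs())
for n in ["scene","side","wrist"]:
    d=robot.get_image(n)
    cv2.imwrite(f"pics/a_{n}.png",d["color"][:,:,::-1])
    print(n,d["mtx"],d["eye"],d["attitude"],d["z_map"].min(),d["z_map"].max(), d.keys())
E
```

```text
pics
{'clock': 0.0, 'joints': array([ 1.54458136e+00,  3.85582491e-01,  6.62337126e-03, -5.17884777e-04,
       -1.19405650e+00, -2.58600002e-01]), 'joint_vel': array([-7.87637480e-05,  4.69444899e-04,  8.67124254e-04, -6.83418841e-04,
       -1.70329058e-04, -1.25753886e-03]), 'joint_efforts': array([-1.21821549e-04, -3.92291629e+01,  1.88399881e+01,  4.18630645e+00,
       -4.67313934e-03, -7.59565125e-06]), 'tool_pos': array([0.17543353, 0.59928556, 0.24720216]), 'orientation': array([ 9.89862978e-01, -1.42021106e-01, -1.10410905e-04,  1.13006805e-03]), 'force': array([-0.27201915, -0.05610902, -0.88194122]), 'wrist_torque': array([ 0.0553887 ,  0.00770756, -0.01718499]), 'grip_width': 0.08526247415306956}
scene [[432.71255373   0.         251.69735794]
 [  0.         432.71255373 191.4811758 ]
 [  0.           0.           1.        ]] [1.42143288 0.42836137 0.72631685] [0.26401145 0.40449662 0.73669278 0.47324855] 0.0 3.9999516 dict_keys(['color', 'z_map', 'mtx', 'eye', 'attitude'])
side [[458.37996974   0.         258.14156822]
 [  0.         458.37996974 194.19187545]
 [  0.           0.           1.        ]] [ 0.21294372 -0.83130084  0.9207819 ] [ 0.38601425 -0.06072143 -0.16390428  0.90578215] 0.0 3.955028 dict_keys(['color', 'z_map', 'mtx', 'eye', 'attitude'])
wrist [[312.75554973   0.         253.30452107]
 [  0.         312.75554973 195.56942415]
 [  0.           0.           1.        ]] [0.25135982 0.57682152 0.37268178] [ 0.09453725 -0.12515204  0.79025388 -0.59236685] 0.0 0.94007105 dict_keys(['color', 'z_map', 'mtx', 'eye', 'attitude'])
```

View pics/a_scene.png

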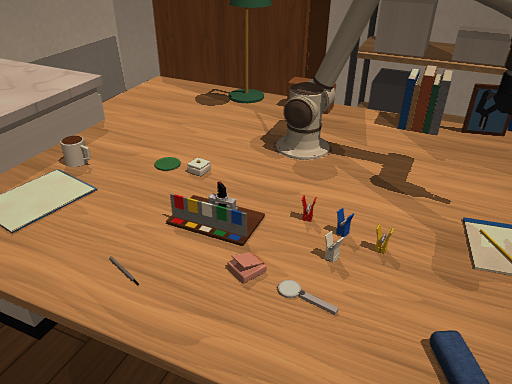

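View pics/a_side.png

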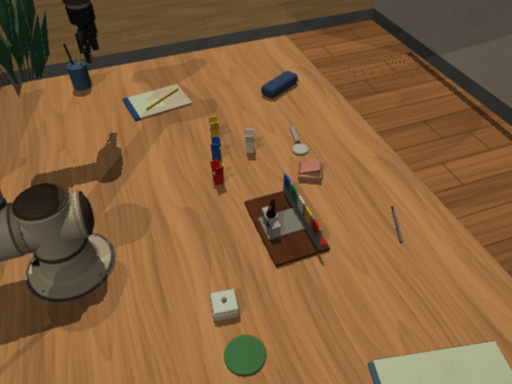

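View pics/a_wrist.png

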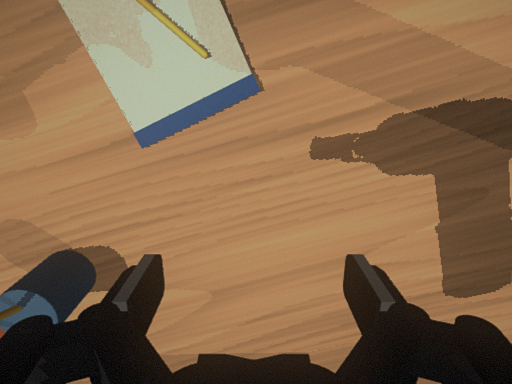

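The scene holds red (308,208), blue (344,222), white (333,246) and yellow (383,238) clips, and no green one. The stand is at (215,215), and its thumbscrew is at (222,192).

```bash
cat > h.py <<'E'
import numpy as np, cv2
from scipy.spatial.transform import Rotation as R
from rig import robot
def cloud(d):
    z=d["z_map"]; h,w=z.shape; u,v=np.meshgrid(np.arange(w),np.arange(h)); K=d["mtx"]
    p=np.stack([(u-K[0,2])/K[0,0]*z,-(v-K[1,2])/K[1,1]*z,-z],-1)
    P=p@R.from_quat(d["attitude"]).as_matrix().T+d["eye"]
    P[z==0]=np.nan
    return P
def ray(d,u,v,z):
    K=d["mtx"]; r=R.from_quat(d["attitude"]).apply([(u-K[0,2])/K[0,0],-(v-K[1,2])/K[1,1],-1])
    return d["eye"]+r*(z-d["eye"][2])/r[2]
def proj(d,p):
    K=d["mtx"]; q=R.from_quat(d["attitude"]).inv().apply(np.asarray(p)-d["eye"])
    return np.array([K[0,2]+K[0,0]*q[...,0]/-q[...,2],K[1,2]-K[1,1]*q[...,1]/-q[...,2]]).T
HUE={"red":[(0,6),(174,180)],"yellow":[(22,32)],"green":[(50,85)],"blue":[(105,125)]}
def mask(d,c):
    hsv=cv2.cvtColor(d["color"],cv2.COLOR_RGB2HSV); H,S,V=[hsv[...,i] for i in range(3)]
    if c=="white": return (S<50)&(V>110)
    m=np.zeros(H.shape,bool)
    for a,b in HUE[c]: m|=(H>=a)&(H<=b)
    return m&(S>150)&(V>50)
def snap(n,f=None,crop=None,sc=1):
    d=robot.get_image(n)
    if f:
        im=d["color"][:,:,::-1]
        if crop: a,b,c,e=crop; im=im[b:e,a:c]
        cv2.imwrite("pics/"+f+".png",cv2.resize(im,None,fx=sc,fy=sc,interpolation=cv2.INTER_NEAREST))
    return d
E
python3 - <<'E'
from h import *
np.set_printoptions(precision=4,suppress=True)
for n,crop in (("scene",(150,140,410,320)),("side",(180,90,350,320))):
    d=snap(n,"b_"+n,crop,3 if n=="scene" else 2.5); P=cloud(d)
    print(n,"desk z",np.nanmedian(P[200:300,250:300,2]), P[240,150])
    for c in ["red","yellow","white","green","blue"]:
        m=mask(d,c)&(P[...,2]>0.005)&(P[...,2]<.2)&(P[...,0]>.2)&(P[...,0]<1.0)&(abs(P[...,1])<.6)
        k,l,st,ce=cv2.connectedComponentsWithStats(m.astype(np.uint8))
        for i in range(1,k):
            if st[i,4]<25: continue
            q=P[l==i]; print(c,st[i],np.median(q,0),"min",np.percentile(q,3,0),"max",np.percentile(q,97,0))
E
```

```text
scene desk z 0.0005267581935536336 [ 0.7039 -0.1901 -0.0017]
red [173 194  11  16 122] [ 0.6002 -0.1611  0.0676] min [ 0.5955 -0.1757  0.0474] max [ 0.6031 -0.1465  0.086 ]
red [302 195  15  26 138] [0.4445 0.1568 0.0303] min [0.4253 0.1439 0.0076] max [0.4522 0.1775 0.0708]
red [171 217  13   7  54] [ 0.6138 -0.1615  0.0126] min [ 0.603  -0.1757  0.0098] max [ 0.6248 -0.1449  0.0151]
white [188 158  22  10  97] [ 0.3278 -0.2559  0.0342] min [ 0.3036 -0.2852  0.0311] max [ 0.3502 -0.2336  0.0364]
white [221 198  15   5  41] [ 0.5145 -0.0489  0.0522] min [ 0.5025 -0.0647  0.0496] max [ 0.5251 -0.0357  0.0576]
white [278 280  23  17 285] [0.7236 0.2118 0.0075] min [0.7011 0.1893 0.0053] max [0.7464 0.2336 0.0098]
white [300 292  38  20 165] [0.7383 0.2866 0.0099] min [0.7266 0.2495 0.0078] max [0.748  0.3267 0.0122]
green [217 206  10  15 113] [ 0.5989 -0.0292  0.0665] min [ 0.5956 -0.0413  0.0467] max [ 0.6014 -0.0162  0.0863]
green [213 230  13   6  48] [ 0.6135 -0.0284  0.0125] min [ 0.6035 -0.0428  0.0099] max [ 0.6229 -0.0151  0.0155]
blue [231 209  11  16 127] [0.5988 0.0154 0.06
[... 1497 characters left out ...]
.0302] max [ 0.3494 -0.2343  0.0364]
white [470 343  16   9  57] [ 0.7933 -0.5406  0.0097] min [ 0.7827 -0.5468  0.0068] max [ 0.8147 -0.5345  0.0132]
white [462 346  13  14  59] [ 0.7679 -0.5425  0.0103] min [ 0.7605 -0.5585  0.008 ] max [ 0.7783 -0.5322  0.0134]
white [379 358  16  10  66] [ 0.5992 -0.5019  0.0102] min [ 0.5847 -0.5153  0.0068] max [ 0.6105 -0.4963  0.0133]
white [373 361  10  14  34] [ 0.5744 -0.507   0.0092] min [ 0.5684 -0.5192  0.0067] max [ 0.5835 -0.4929  0.0125]
blue [212 137   8  23 144] [0.4594 0.2599 0.0525] min [0.4474 0.2493 0.0112] max [0.4724 0.2881 0.0699]
blue [285 176   5  15  39] [0.5933 0.0167 0.0695] min [0.592  0.0061 0.0495] max [0.5944 0.0299 0.0848]
```

View pics/b_scene.png

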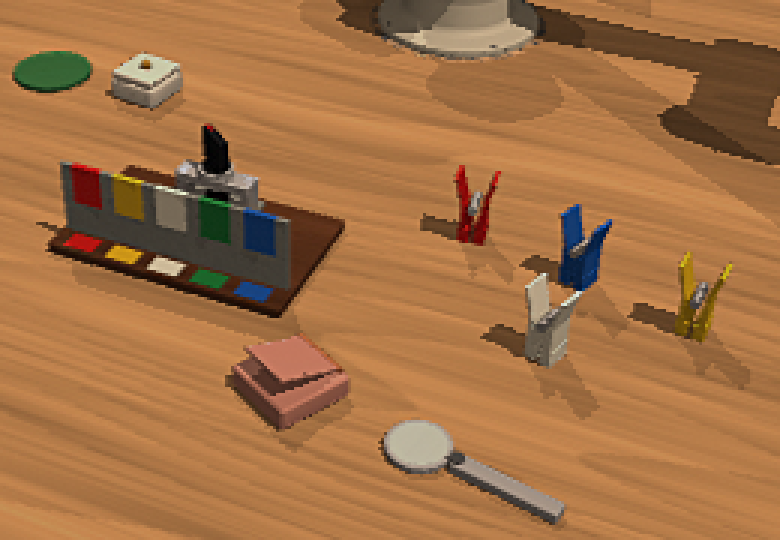

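View pics/b_side.png

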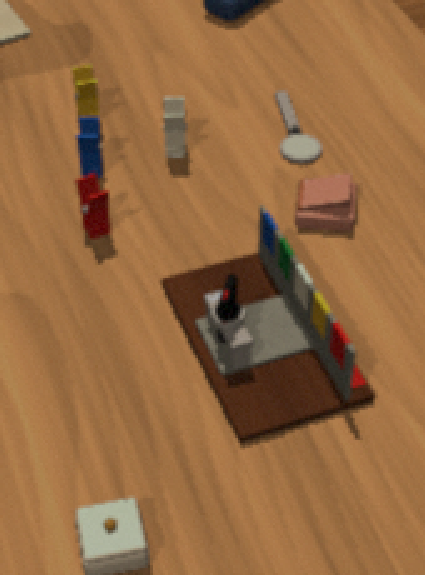

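>>> move_arm --motion '[[[24.6,31.6,-1.2],0],[[24.6,31.6,-1.2],0],[[24.6,31.6,-1.2],0],[[24.6,31.6,-1.2],0],[[24.6,31.6,-1.2],0],[[24.6,31.6,-1.2],0],[[24.6,31.6,-1.2],0],[[24.6,31.6,-1.2],0],[[24.6,31.6,-1.2],0],[[24.6,31.6,-1.2],0],[[24.6,31.6,-1.2],0],[[24.6,31.6,-1.2],0],[[24.6,31.6,-1.2],0],[[24.6,31.6,-1.2],0],[[24.6,31.6,-1.2],0],[[24.6,31.6,-1.2],0],[[24.6,31.6,-1.2],-0.1],[[24.6,31.6,-1.2],-0.1],[[0,0,0],-0.085],[[0,0,0],0]]'

```text
clock: 1.92
tool_pos: [0.4418, -0.0645, 0.2694]
orientation: [1.0, -0.01, -0.0, 0.0]
force: [-0.6, -0.2, -0.2]
grip_width: 0.0855
```

```bash
cat >> h.py <<'E'
def state(p=True):
    o=robot.get_obs(); T=R.from_quat(o["orientation"]).as_matrix()
    yaw=np.arctan2(T[1,0],T[0,0])
    if p: print("t %.2f"%o["clock"],"tcp",np.round(o["tool_pos"]*1e3,1),"yaw %.3f"%yaw,"tilt",np.round(T[:2,2],3),"j",np.round(o["joints"],2),"F",np.round(o["force"],1),"M",np.round(o["wrist_torque"],3),"w %.1f"%(o["grip_width"]*1e3))
    return o,T,yaw
def go(p,yaw=None):
    """tool-frame shift in mm (with present axes) to world point p, and the turn about tool z to yaw"""
    o,T,y=state()
    print("shift mm",np.round(T.T@(np.asarray(p)-o["tool_pos"])*1e3,1), "turn", None if yaw is None else round(-((yaw-y+np.pi)%(2*np.pi)-np.pi),3))
E
python3 - <<'E'
from h import *
state()
d=snap("wrist","c1",None,1.5)
for p in [(.512,-.073,.097),(.597,-.161,.085)]: print(proj(d,p))
E
```

```text
t 1.92 tcp [441.8 -64.5 269.4] yaw -0.020 tilt [-0.001 -0.   ] j [ 0.22  0.06 -0.37 -0.   -1.15  1.33] F [-0.6 -0.2 -0.2] M [0.045 0.014 0.012] w 85.5
[260.81836922 103.54238706]
[361.26450673  -1.43723568]
```

View pics/c1.png

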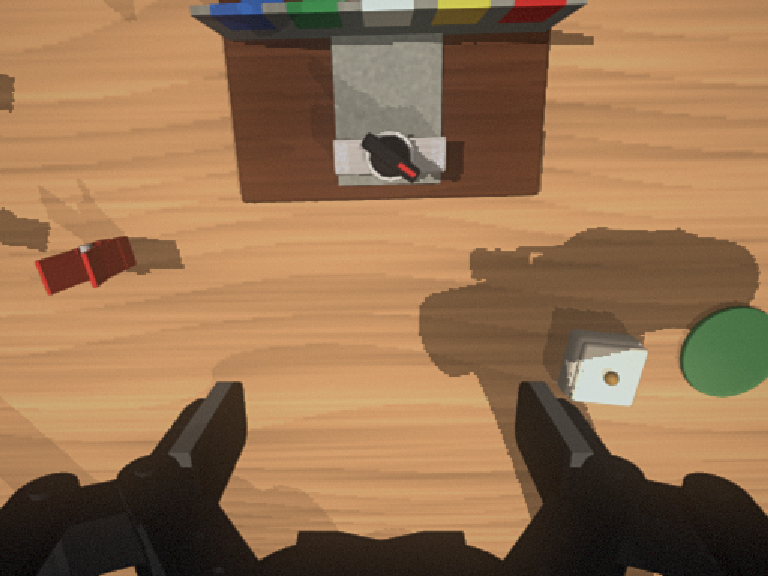

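```bash
python3 - <<'E'
from h import *
d=snap("wrist","c2",(200,60,340,150),5.5); P=cloud(d)
b=(d["color"].max(-1)<60)&(P[...,2]>.088)&(P[...,2]<.11)
r=mask(d,"red")&(P[...,2]>.085)
v=np.argwhere((b|r)&(np.arange(384)[:,None]<150))
print(len(v)); q=P[v[:,0],v[:,1]]; print(q.mean(0),np.median(q[:,2]))
box=cv2.minAreaRect(v[:,::-1].astype(np.float32)); pts=cv2.boxPoints(box)
w=np.array([ray(d,*p,.097) for p in pts]); print(w, w.mean(0))
for i in range(2):
    e=w[i+1]-w[i]; print(np.linalg.norm(e),np.arctan2(e[1],e[0]))
xy=q[:,:2]-q[:,:2].mean(0); s=np.linalg.svd(xy,full_matrices=False)[2][0]; print("axis",np.arctan2(s[1],s[0]), np.ptp(xy@s))
rr=P[r&(np.arange(384)[:,None]<150)]; print("red",rr.mean(0))
# board top
E
```

```text
486
[ 0.5212121  -0.08139726  0.09534448] 0.09650398488107534
[[ 0.51941642 -0.05377647  0.097     ]
 [ 0.61197004 -0.14108694  0.097     ]
 [ 0.59167058 -0.16961831  0.097     ]
 [ 0.49422144 -0.08334342  0.097     ]] [ 0.55431962 -0.11195629  0.097     ]
0.12723714723647664 -0.7562558223690459
0.03501581219289887 -2.189184737317024
axis 2.3228610224924893 0.13834125799907307
red [ 0.55073809 -0.12107343  0.09130739]
```

View pics/c2.png

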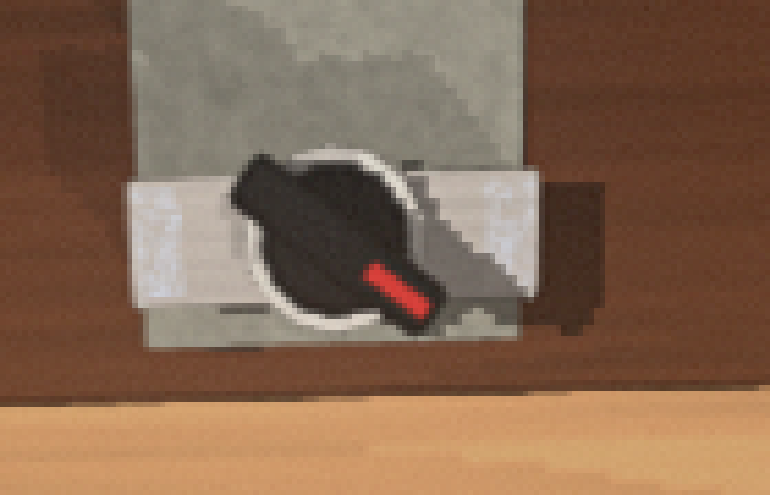

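```bash
python3 - <<'E'
from h import *
d=snap("wrist"); P=cloud(d)
g=np.zeros((384,512),bool); g[75:135,220:310]=1
b=((d["color"].max(-1)<60)&(P[...,2]>.088)|mask(d,"red")&(P[...,2]>.085))&(P[...,2]<.11)&g
v=np.argwhere(b)
q=P[b]; print(len(q),q.mean(0))
box=cv2.minAreaRect(v[:,::-1].astype(np.float32)); pts=cv2.boxPoints(box)
w=np.array([ray(d,*p,.097) for p in pts]); print(w, w.mean(0))
xy=q[:,:2]-q[:,:2].mean(0); s=np.linalg.svd(xy,full_matrices=False)[2]; print("axis",np.arctan2(s[0,1],s[0,0]), np.ptp(xy@s[0]),np.ptp(xy@s[1]), "mid",q[:,:2].mean(0)+sum((np.max(xy@a)+np.min(xy@a))/2*a for a in s))
# collar (bright ring) centre and foot plate / base edges
base=(np.abs(P[...,2]-.012)<.004)&(P[...,0]<.60)&(d["color"][...,0]<140)
for name,m in (("bridge",(np.abs(P[...,2]-.052)<.003)&g),):
    q=P[m]; print(name,q.min(0),q.max(0),q.mean(0))
for u,vv in [(241/1.5,202/1.5),(540/1.5,194/1.5)]: print("base corner",ray(d,u,vv,.012))
# board top edge
m=(np.abs(P[...,2]-.085)<.004)&(P[...,0]>.57); q=P[m]; print("edge",len(q),q.min(0),q.max(0),np.polyfit(q[:,1],q[:,0],1))
E
```

```text
430 [ 0.51152244 -0.07178534  0.09650158]
[[ 0.51883717 -0.05381401  0.097     ]
 [ 0.5262639  -0.05997671  0.097     ]
 [ 0.50332977 -0.09100304  0.097     ]
 [ 0.49552317 -0.08495249  0.097     ]] [ 0.5109885  -0.07243656  0.097     ]
axis -2.2023781678278693 0.038762047995789264 0.009964548790921006 mid [ 0.51095553 -0.07241135]
bridge [ 0.49873948 -0.11150928  0.04915535] [ 0.52309993 -0.03355441  0.05433396] [ 0.51116519 -0.0722532   0.05170819]
base corner [0.47503733 0.04867993 0.012     ]
base corner [ 0.47696131 -0.19204625  0.012     ]
edge 1745 [ 0.5920186  -0.18678132  0.08100403] [0.59854809 0.04350783 0.08723197] [0.00250627 0.59501539]
```

>>> move_arm --motion '[[[17.3,1.6,32],0],[[17.3,1.6,32],0],[[17.3,1.6,32],0],[[17.3,1.6,32],0],[[0,0,0],-0.12],[[0,0,0],-0.12],[[0,0,0],-0.12],[[0,0,0],-0.12],[[0,0,0],-0.12],[[0,0,0],-0.12],[[0,0,0],-0.12],[[0,0,0],-0.12],[[0,0,0],0],[[0,0,0],0]]'

```text
clock: 3.23
tool_pos: [0.5106, -0.0689, 0.1421]
orientation: [0.891, 0.454, 0.0, 0.0]
force: [-0.3, -0.5, 0.3]
grip_width: 0.0851
```

```bash
python3 - <<'E'
from h import *
go((.511,-.0724,.089),.94)
E
```

```text
t 3.23 tcp [510.6 -68.9 142.1] yaw 0.942 tilt [0. 0.] j [ 0.18  0.31 -0.41 -0.   -0.86  2.33] F [-0.3 -0.5  0.3] M [-0.07   0.033 -0.056] w 85.1
shift mm [-2.6  2.4 53.1] turn 0.002
```

>>> move_arm --motion '[[[-2.6,2.4,18],0],[[0,0,18],0],[[0,0,17],0],[[0,0,0],0]]'

```text
clock: 3.57
tool_pos: [0.5087, -0.0733, 0.086]
orientation: [0.891, 0.453, -0.003, -0.001]
force: [-0.6, 0.7, -0.2]
grip_width: 0.0854
```

>>> move_arm --motion '[[[0,0,0],0],[[0,0,0],0],[[0,0,0],0],[[0,0,0],0],[[0,0,0],0],[[0,0,0],0],[[0,0,0],0],[[0,0,0],0],[[0,0,0],0],[[0,0,0],0]]' --gripper 0 --squeeze 35

```text
clock: 4.4
tool_pos: [0.5107, -0.0733, 0.0894]
orientation: [0.891, 0.454, -0.0, -0.0]
force: [-3.1, 3.9, 6.3]
grip_width: 0.0091
```

```bash
cat >> h.py <<'E'
def tq():
    for _ in range(4):
        robot.get_image("wrist"); o,T,y=state(False); print("M",np.round(o["wrist_torque"],3),"j6eff %.3f"%o["joint_efforts"][5],"yaw %.3f"%y,"F",np.round(o["force"],1))
E
python3 - <<'E'
from h import *
state(); tq()
snap("wrist","d1")
E
```

```text
t 4.40 tcp [510.7 -73.3  89.4] yaw 0.943 tilt [-0.  0.] j [ 0.17  0.38 -0.46 -0.   -0.73  2.34] F [-3.1  3.9  6.3] M [ 1.097  0.875 -0.043] w 9.1
M [ 1.057  0.922 -0.04 ] j6eff 0.018 yaw 0.943 F [-2.8  4.1  5.6]
M [ 1.082  0.884 -0.038] j6eff 0.018 yaw 0.943 F [-3.   3.8  6.3]
M [1.084 0.879 0.004] j6eff 0.018 yaw 0.943 F [-3.6  3.4  6.2]
M [ 1.075  0.812 -0.027] j6eff 0.018 yaw 0.943 F [-1.7  4.1  5.4]
```

View pics/d1.png

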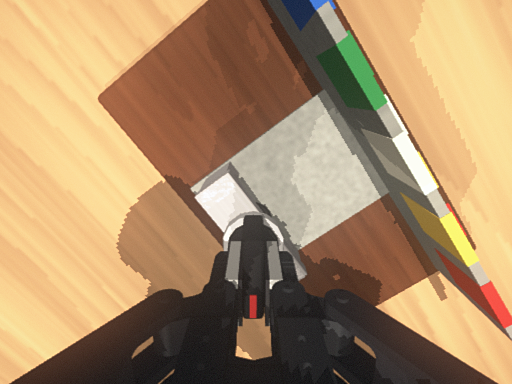

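>>> move_arm --motion '[[[0,0,0],0.12],[[0,0,0],0.12],[[0,0,0],0.12],[[0,0,0],0.12],[[0,0,0],0.12],[[0,0,0],0.12],[[0,0,0],0.12],[[0,0,0],0.12],[[0,0,0],0.12],[[0,0,0],0.12]]'

```text
clock: 5.48
tool_pos: [0.5103, -0.0723, 0.0894]
orientation: [0.991, -0.131, -0.001, -0.001]
force: [-4.8, 9.5, 6.7]
grip_width: 0.0089
```

```bash
python3 - <<'E'
from h import *
state(); tq()
E
```

```text
t 5.48 tcp [510.3 -72.3  89.4] yaw -0.263 tilt [-0.001  0.002] j [ 0.17  0.38 -0.46 -0.   -0.73  1.14] F [-4.8  9.5  6.7] M [2.76  1.457 0.026] w 8.9
M [2.571e+00 1.454e+00 1.000e-03] j6eff -0.301 yaw -0.267 F [-4.3  8.1  8.6]
M [2.643 1.483 0.004] j6eff -0.407 yaw -0.259 F [-5.7  8.7  7.4]
M [ 2.666  1.475 -0.04 ] j6eff -0.076 yaw -0.257 F [-5.5  8.7  7.5]
M [ 2.591  1.444 -0.063] j6eff 0.004 yaw -0.257 F [-4.5  8.7  7.9]
```

>>> move_arm --motion '[[[0,0,0],0.1],[[0,0,0],0.1],[[0,0,0],0.1],[[0,0,0],0.05]]'

```text
clock: 6.02
tool_pos: [0.5104, -0.072, 0.0894]
orientation: [0.954, -0.301, -0.001, -0.001]
force: [-4.7, 10.6, 6.8]
grip_width: 0.0094
```

```bash
python3 - <<'E'
from h import *
state(); tq()
E
```

```text
t 6.02 tcp [510.4 -72.   89.4] yaw -0.611 tilt [-0.001  0.002] j [ 0.17  0.38 -0.46 -0.   -0.73  0.79] F [-4.7 10.6  6.8] M [3.099 1.492 0.046] w 9.4
M [ 3.053  1.408 -0.048] j6eff -0.181 yaw -0.611 F [-4.  10.3  7.1]
M [ 3.087  1.448 -0.031] j6eff -0.164 yaw -0.608 F [-4.  10.5  6.9]
M [ 3.029  1.439 -0.061] j6eff -0.019 yaw -0.607 F [-4.9  9.9  6.4]
M [ 3.019  1.5   -0.022] j6eff 0.015 yaw -0.607 F [-4.6 10.7  7.7]
```

>>> move_arm --motion '[[[0,0,0],0.1],[[0,0,0],0.1],[[0,0,0],0.05]]'

```text
clock: 6.47
tool_pos: [0.5105, -0.0718, 0.0894]
orientation: [0.909, -0.417, -0.001, -0.001]
force: [-5.2, 11.7, 8.6]
grip_width: 0.0093
```

```bash
python3 - <<'E'
from h import *
state(); tq()
E
```

```text
t 6.47 tcp [510.5 -71.8  89.4] yaw -0.861 tilt [-0.     0.002] j [ 0.17  0.38 -0.46 -0.   -0.73  0.54] F [-5.2 11.7  8.6] M [3.327 1.402 0.049] w 9.3
M [ 3.264  1.365 -0.007] j6eff -0.179 yaw -0.862 F [-4.8 11.4  7.5]
M [ 3.294  1.415 -0.05 ] j6eff -0.162 yaw -0.858 F [-4.5 10.6  7.2]
M [3.308e+00 1.389e+00 1.000e-03] j6eff -0.017 yaw -0.857 F [-4.9 11.4  6.7]
M [ 3.322  1.397 -0.008] j6eff 0.017 yaw -0.857 F [-4.6 10.8  6.9]
```

>>> move_arm --motion '[[[0,0,0],0.1],[[0,0,0],0.1],[[0,0,0],0.1]]'

```text
clock: 6.92
tool_pos: [0.5108, -0.0716, 0.0894]
orientation: [0.836, -0.549, -0.001, -0.001]
force: [-3.7, 10.7, 6.3]
grip_width: 0.0092
```

```bash
python3 - <<'E'
from h import *
state(); tq()
E
```

```text
t 6.92 tcp [510.8 -71.6  89.4] yaw -1.162 tilt [0.    0.003] j [ 0.17  0.38 -0.46 -0.   -0.73  0.24] F [-3.7 10.7  6.3] M [3.528 1.313 0.055] w 9.2
M [ 3.486  1.326 -0.059] j6eff -0.238 yaw -1.166 F [-3.6 11.5  6.8]
M [ 3.501  1.302 -0.032] j6eff -0.328 yaw -1.159 F [-4.3 11.5  6.3]
M [ 3.535  1.268 -0.029] j6eff -0.053 yaw -1.157 F [-4.6 11.7  6.6]
M [3.493e+00 1.339e+00 1.000e-03] j6eff 0.014 yaw -1.157 F [-3.8 11.1  6.4]
```

>>> move_arm --motion '[[[0,0,0],0.1],[[0,0,0],0.1],[[0,0,0],0.1]]'

```text
clock: 7.37
tool_pos: [0.5111, -0.0715, 0.0894]
orientation: [0.745, -0.667, -0.001, -0.001]
force: [-3.8, 12.6, 6.4]
grip_width: 0.0094
```

```bash
python3 - <<'E'
from h import *
state(); tq()
E
```

```text
t 7.37 tcp [511.1 -71.5  89.4] yaw -1.461 tilt [0.001 0.003] j [ 0.17  0.38 -0.46 -0.   -0.73 -0.06] F [-3.8 12.6  6.4] M [3.612 1.074 0.01 ] w 9.4
M [ 3.598e+00  1.160e+00 -2.000e-03] j6eff -0.235 yaw -1.465 F [-3.  11.7  6.9]
M [3.6   1.187 0.047] j6eff -0.325 yaw -1.459 F [-3.6 11.3  6.4]
M [ 3.571  1.147 -0.056] j6eff -0.049 yaw -1.457 F [-3.4 12.   5.5]
M [ 3.581  1.145 -0.046] j6eff 0.018 yaw -1.457 F [-3.4 11.4  6.8]
```

>>> move_arm --motion '[[[0,0,0],0.1],[[0,0,0],0.1],[[0,0,0],0.1]]'

```text
clock: 7.82
tool_pos: [0.5114, -0.0715, 0.0895]
orientation: [-0.637, 0.771, 0.001, 0.002]
force: [-3.4, 11.5, 6.3]
grip_width: 0.0093
```

```bash
python3 - <<'E'
from h import *
state(); tq()
E
```

```text
t 7.82 tcp [511.4 -71.5  89.5] yaw -1.761 tilt [0.002 0.003] j [ 0.17  0.38 -0.46 -0.   -0.73 -0.36] F [-3.4 11.5  6.3] M [3.577 0.927 0.048] w 9.3
M [ 3.531  0.965 -0.058] j6eff -0.231 yaw -1.765 F [-2.1 12.   6.1]
M [ 3.528  0.945 -0.031] j6eff -0.321 yaw -1.759 F [-3.1 12.7  6.3]
M [ 3.573  0.977 -0.029] j6eff -0.046 yaw -1.757 F [-2.9 11.9  5.3]
M [ 3.505  0.987 -0.082] j6eff 0.021 yaw -1.757 F [-2.5 11.1  5.1]
```

>>> move_arm --motion '[[[0,0,0],0.1],[[0,0,0],0.1],[[0,0,0],0.1]]'

```text
clock: 8.27
tool_pos: [0.5117, -0.0715, 0.0895]
orientation: [-0.514, 0.858, 0.001, 0.002]
force: [-2.2, 10.5, 4.8]
grip_width: 0.0094
```

```bash
python3 - <<'E'
from h import *
state(); tq()
snap("wrist","d2",(170,180,340,384),2.9)
E
```

```text
t 8.27 tcp [511.7 -71.5  89.5] yaw -2.061 tilt [0.002 0.003] j [ 0.17  0.38 -0.46 -0.   -0.73 -0.66] F [-2.2 10.5  4.8] M [3.291 0.718 0.005] w 9.4
M [ 3.369  0.74  -0.034] j6eff -0.229 yaw -2.065 F [-2.1 11.   4.6]
M [ 3.333  0.767 -0.04 ] j6eff -0.318 yaw -2.059 F [-3.  11.3  4. ]
M [ 3.336  0.701 -0.07 ] j6eff -0.043 yaw -2.057 F [-1.4 10.4  4.7]
M [3.342 0.742 0.006] j6eff 0.024 yaw -2.057 F [-0.6 11.7  5.1]
```

View pics/d2.png

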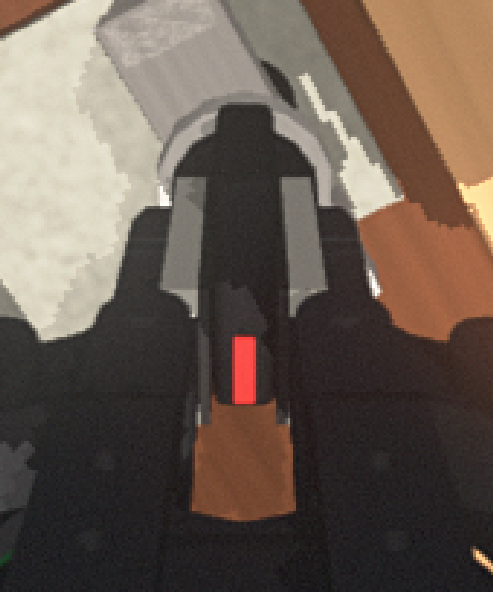

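>>> move_arm --motion '[[[0,0,0],0.1],[[0,0,0],0.1],[[0,0,0],0.1]]'

```text
clock: 8.77
tool_pos: [0.512, -0.0717, 0.0895]
orientation: [-0.38, 0.925, 0.001, 0.002]
force: [-1.6, 9.9, 3.7]
grip_width: 0.0097
```

```bash
python3 - <<'E'
from h import *
state(); tq()
E
```

```text
t 8.77 tcp [512.  -71.7  89.5] yaw -2.361 tilt [0.003 0.003] j [ 0.17  0.38 -0.46 -0.   -0.73 -0.96] F [-1.6  9.9  3.7] M [2.965 0.513 0.04 ] w 9.7
M [ 3.14   0.549 -0.031] j6eff -0.227 yaw -2.365 F [-1.   8.9  4.8]
M [ 3.073e+00  5.770e-01 -2.000e-03] j6eff -0.317 yaw -2.359 F [-1.1 10.4  4.2]
M [ 3.089  0.572 -0.018] j6eff -0.042 yaw -2.357 F [-1.3  9.9  5.2]
M [ 3.083  0.535 -0.077] j6eff 0.025 yaw -2.357 F [-1.2 10.2  4.6]
```

>>> move_arm --motion '[[[0,0,0],0.1],[[0,0,0],0.1]]'

```text
clock: 9.13
tool_pos: [0.5121, -0.0718, 0.0895]
orientation: [-0.286, 0.958, 0.001, 0.002]
force: [-1.5, 9.1, 3.1]
grip_width: 0.0096
```

```bash
python3 - <<'E'
from h import *
state(); tq()
E
```

```text
t 9.13 tcp [512.1 -71.8  89.5] yaw -2.561 tilt [0.003 0.002] j [ 0.17  0.38 -0.46 -0.   -0.73 -1.16] F [-1.5  9.1  3.1] M [2.747 0.387 0.017] w 9.6
M [ 2.743  0.475 -0.072] j6eff -0.219 yaw -2.565 F [-0.9  9.7  4.3]
M [ 2.847  0.386 -0.025] j6eff -0.315 yaw -2.559 F [-0.3  9.5  4.1]
M [ 2.822  0.403 -0.028] j6eff -0.041 yaw -2.557 F [-1.2  8.9  4.4]
M [ 2.85   0.458 -0.021] j6eff 0.025 yaw -2.557 F [-0.8  9.7  4.4]
```

```bash
python3 - <<'E'
from h import *
a=snap("scene"); b=snap("side")
ims=[]
for d in (a,b):
    u,v=proj(d,(.511,-.0724,.07)).astype(int); ims.append(cv2.resize(d["color"][v-25:v+25,u-30:u+30,::-1],None,fx=6,fy=6,interpolation=cv2.INTER_CUBIC))
cv2.imwrite("pics/d3.png",np.hstack(ims))
E
```

```text
(no output)
```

View pics/d3.png

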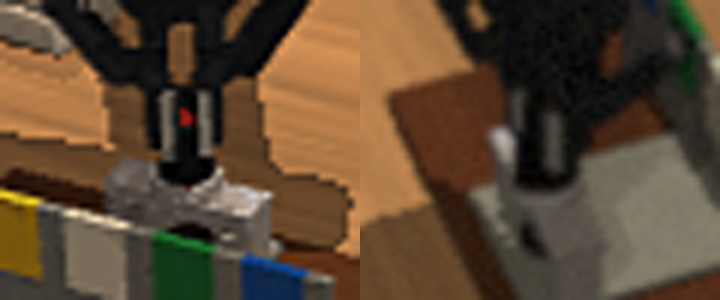

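Scene crop: the bar's red mark (185,118) and the collar's mark (188,188) are in line, so there is no slip yet.

>>> move_arm --motion '[[[0,0,0],0.1],[[0,0,0],0.1],[[0,0,0],0.1]]'

```text
clock: 9.68
tool_pos: [0.5123, -0.0721, 0.0895]
orientation: [-0.14, 0.99, 0.001, 0.002]
force: [-0.4, 7.9, 3.7]
grip_width: 0.0092
```

```bash
python3 - <<'E'
from h import *
state(); tq()
E
```

```text
t 9.68 tcp [512.3 -72.1  89.5] yaw -2.861 tilt [0.003 0.002] j [ 0.17  0.38 -0.46 -0.   -0.73 -1.46] F [-0.4  7.9  3.7] M [2.261 0.168 0.023] w 9.2
M [ 2.446  0.291 -0.049] j6eff -0.267 yaw -2.865 F [-0.6  8.   3.2]
M [ 2.372e+00  2.040e-01 -2.000e-03] j6eff -0.304 yaw -2.858 F [-0.4  8.2  3.4]
M [ 2.409  0.254 -0.052] j6eff -0.039 yaw -2.857 F [-1.5  7.4  4. ]
M [ 2.429  0.209 -0.081] j6eff 0.025 yaw -2.857 F [-0.6  8.   3.8]
```

>>> move_arm --motion '[[[0,0,0],0.1],[[0,0,0],0.1]]'

```text
clock: 10.05
tool_pos: [0.5123, -0.0723, 0.0895]
orientation: [-0.041, 0.999, 0.001, 0.002]
force: [0.0, 6.8, 2.7]
grip_width: 0.0087
```

```bash
python3 - <<'E'
from h import *
state(); tq()
d=snap("scene"); u,v=proj(d,(.511,-.0724,.07)).astype(int); cv2.imwrite("pics/d4.png",cv2.resize(d["color"][v-25:v+25,u-30:u+30,::-1],None,fx=10,fy=10,interpolation=cv2.INTER_CUBIC))
E
```

```text
t 10.05 tcp [512.3 -72.3  89.5] yaw -3.060 tilt [0.003 0.002] j [ 0.17  0.38 -0.46 -0.   -0.73 -1.66] F [0.  6.8 2.7] M [2.02  0.112 0.142] w 8.7
M [ 2.078  0.243 -0.049] j6eff -0.258 yaw -3.065 F [-0.7  6.9  3. ]
M [ 2.135  0.188 -0.04 ] j6eff -0.298 yaw -3.058 F [-0.1  7.1  3.1]
M [ 2.142  0.207 -0.073] j6eff -0.037 yaw -3.057 F [-0.8  5.9  2.9]
M [ 2.154  0.149 -0.066] j6eff 0.025 yaw -3.057 F [-0.3  7.8  2.7]
```

View pics/d4.png

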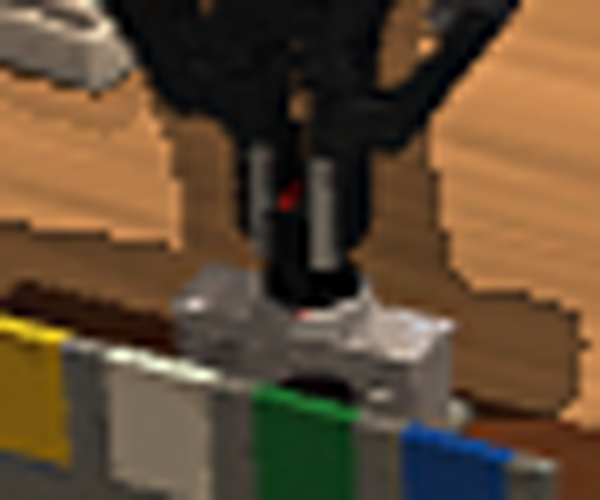

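>>> move_arm --motion '[[[0,0,0],0.07],[[0,0,0],0.07]]'

```text
clock: 10.47
tool_pos: [0.5124, -0.0724, 0.0895]
orientation: [0.029, 1.0, 0.001, 0.002]
force: [-0.3, 6.2, 2.4]
grip_width: 0.0096
```

```bash
python3 - <<'E'
from h import *
state(); tq()
d=snap("scene"); u,v=proj(d,(.511,-.0724,.07)).astype(int); cv2.imwrite("pics/d5.png",cv2.resize(d["color"][v-25:v+25,u-30:u+30,::-1],None,fx=10,fy=10,interpolation=cv2.INTER_CUBIC))
E
```

```text
t 10.47 tcp [512.4 -72.4  89.5] yaw 3.084 tilt [0.003 0.002] j [ 0.17  0.38 -0.46 -0.   -0.73 -1.8 ] F [-0.3  6.2  2.4] M [1.863 0.089 0.155] w 9.6
M [ 1.936  0.114 -0.006] j6eff -0.211 yaw 3.081 F [-0.9  6.1  2.6]
M [ 1.916  0.128 -0.066] j6eff -0.194 yaw 3.086 F [0.  6.3 3.3]
M [1.925 0.07  0.002] j6eff -0.014 yaw 3.087 F [-0.5  6.3  2.7]
M [ 1.998  0.121 -0.057] j6eff 0.029 yaw 3.087 F [0.9 6.4 3.3]
```

View pics/d5.png

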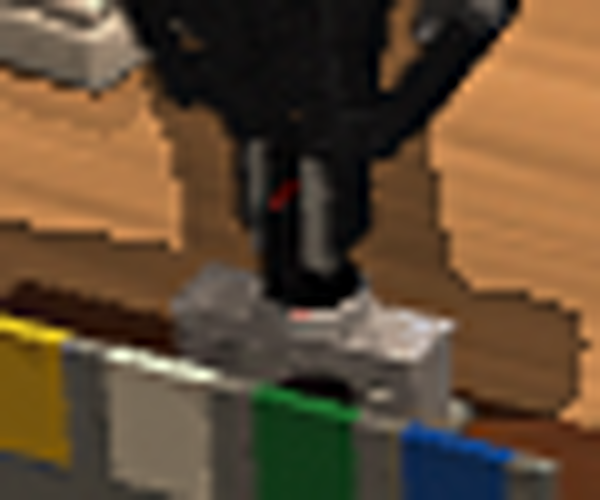

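>>> move_arm --motion '[[[0,0,0],0],[[0,0,0],0],[[0,0,0],0],[[0,0,0],0],[[0,0,0],0],[[0,0,0],0],[[0,0,-20],0],[[0,0,-35],0],[[0,0,-40],0],[[0,0,-40],0],[[-30,0,-20],0],[[-30,0,0],0],[[-20,0,0],0],[[0,0,0],0]]' --gripper 1

```text
clock: 11.88
tool_pos: [0.594, -0.0782, 0.2434]
orientation: [0.028, 1.0, -0.0, 0.001]
force: [0.3, -0.7, -0.1]
grip_width: 0.0854
```

```bash
python3 - <<'E'
from h import *
state()
d=snap("wrist","e1",None,1.5); u,v=proj(d,(.511,-.0724,.08)).astype(int); print(u,v)
cv2.imwrite("pics/e2.png",cv2.resize(d["color"][max(v-40,0):v+40,u-50:u+50,::-1],None,fx=7,fy=7,interpolation=cv2.INTER_CUBIC))
E
```

```text
t 11.88 tcp [594.  -78.2 243.4] yaw 3.086 tilt [ 0.002 -0.   ] j [ 0.14  0.34 -0.07  0.   -1.16 -1.77] F [ 0.3 -0.7 -0.1] M [ 0.004 -0.015 -0.015] w 85.4
255 89
```

View pics/e2.png

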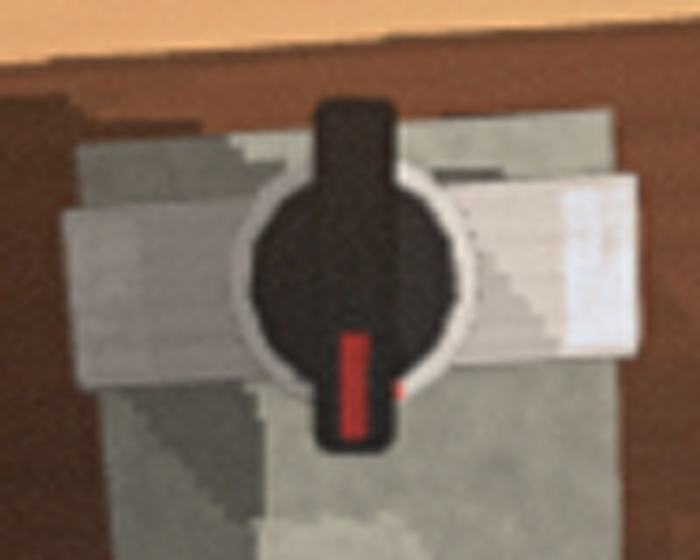

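View pics/e1.png

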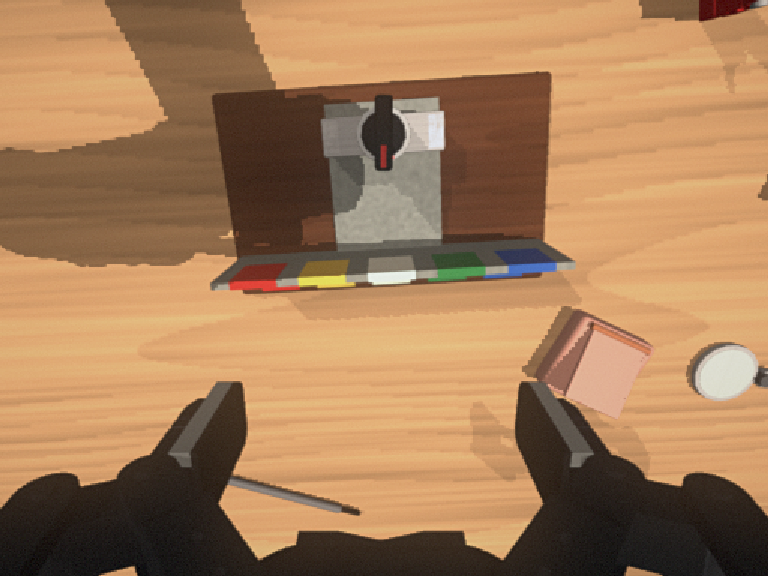

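The bar slipped about 0.3–0.35 rad past the collar's mark (400,390), inside the allowed eighth of a turn. Next I measure the bands.

```bash
python3 - <<'E'
from h import *
np.set_printoptions(precision=4,suppress=True)
d=snap("wrist"); P=cloud(d)
reg=(P[...,2]>.070)&(P[...,2]<.095)&(P[...,0]>.57)&(P[...,0]<.62)
q=P[reg]; print("board",q.min(0),q.max(0))
top=reg&(np.abs(P[...,2]-.085)<.002)
q=P[top]; print("top",len(q),np.percentile(q,[1,50,99],axis=0)); print(np.polyfit(q[:,1],q[:,0],1))
for c in ["red","yellow","white","green","blue"]:
    m=mask(d,c)&reg&(P[...,2]>.081)
    q=P[m]; 
    # ray-cast of band extremes on edge plane
    uv=np.argwhere(m); l=[ray(d,u,v,.085) for v,u in uv]; l=np.array(l)
    print(c,len(q),"y",np.percentile(l[:,1],[2,98]),"mid",np.percentile(l[:,1],[2,98]).mean(),"x",np.percentile(l[:,0],[2,50,98]))
E
```

```text
board [ 0.5917 -0.1869  0.07  ] [0.5994 0.0437 0.0871]
top 1494 [[ 0.5922 -0.1842  0.0832]
 [ 0.5955 -0.0694  0.085 ]
 [ 0.5989  0.0411  0.0866]]
[-0.0066  0.595 ]
red 216 y [-0.1737 -0.1454] mid -0.15951607297932915 x [0.5925 0.5958 0.599 ]
yellow 183 y [-0.1296 -0.1017] mid -0.11563211707939403 x [0.5926 0.5955 0.5989]
white 609 y [-0.1812  0.0403] mid -0.07044605184359756 x [0.5923 0.5952 0.5983]Traceback (most recent call last):
  File "<stdin>", line 13, in <module>
IndexError: too many indices for array: array is 1-dimensional, but 2 were indexed
```

>>> move_arm --motion '[[[12.5,37.2,-5.7],0],[[12.5,37.2,-5.7],0],[[12.5,37.2,-5.7],0],[[12.5,37.2,-5.7],0],[[12.5,37.2,-5.7],0],[[12.5,37.2,-5.7],0],[[12.5,37.2,-5.7],0],[[12.5,37.2,-5.7],0],[[12.5,37.2,-5.7],0],[[12.5,37.2,-5.7],0],[[0,0,0],-0.12],[[0,0,0],-0.12],[[0,0,0],-0.12],[[0,0,0],-0.12],[[0,0,0],-0.12],[[0,0,0],-0.12],[[0,0,0],-0.12],[[0,0,0],-0.12],[[0,0,0],-0.12],[[0,0,0],-0.12]]'

```text
clock: 13.65
tool_pos: [0.4855, 0.2994, 0.3006]
orientation: [-0.544, 0.839, -0.0, -0.001]
force: [0.6, -0.5, -0.2]
grip_width: 0.0855
```

>>> move_arm --motion '[[[0,0,0],-0.12],[[0,0,0],-0.12],[[0,0,0],-0.12],[[0,0,0],-0.066],[[0,0,0],0],[[0,0,0],0]]'

```text
clock: 14.15
tool_pos: [0.4859, 0.2996, 0.3007]
orientation: [-0.707, 0.708, 0.0, -0.0]
force: [-0.2, -0.7, 0.4]
grip_width: 0.0857
```

```bash
cat >> h.py <<'E'
def clips(d,show=True,cols=("red","yellow","white","blue"),bx=(.38,.65,.08,.45)):
    P=cloud(d); out={}
    for c in cols:
        m=mask(d,c)&(P[...,2]>.035)&(P[...,2]<.085)&(P[...,0]>bx[0])&(P[...,0]<bx[1])&(P[...,1]>bx[2])&(P[...,1]<bx[3])
        k,l,st,ce=cv2.connectedComponentsWithStats(cv2.morphologyEx(m.astype(np.uint8),cv2.MORPH_CLOSE,np.ones((9,9))))
        if k<2: continue
        i=1+np.argmax(st[1:,4]); b=(l==i)&m; q=P[b]
        t=q[q[:,2]>.066]; 
        (cx,cy),(w,h),a=cv2.minAreaRect((t[:,:2]*1e3).astype(np.float32))
        pts=cv2.boxPoints(((cx,cy),(w,h),a)); e1=pts[1]-pts[0]; e2=pts[2]-pts[1]
        L=e1 if np.linalg.norm(e1)>np.linalg.norm(e2) else e2
        ang=np.arctan2(L[1],L[0])%np.pi   # direction of handle splay (clip y)
        print(c,len(t),"top centre mm",np.round([cx,cy],1),"size",np.round(sorted([w,h]),1),"splay dir %.3f"%ang,"-> tool yaw %.3f"%(ang-np.pi/2),"ztop",round(np.percentile(t[:,2],95)*1e3,1),"pix",st[i][:4])
        out[c]=(cx/1e3,cy/1e3,ang)
    return out
E
python3 - <<'E'
from h import *
state()
d=snap("wrist","f1",None,1.5); clips(d)
E
```

```text
t 14.15 tcp [485.9 299.6 300.7] yaw -1.572 tilt [-0. -0.] j [ 0.84  0.26 -0.04 -0.   -1.27 -0.84] F [-0.2 -0.7  0.4] M [ 0.019 -0.033 -0.024] w 85.7
red 145 top centre mm [436.7 145.1] size [ 5.1 25.5] splay dir 0.147 -> tool yaw -1.424 ztop 71.3 pix [287  11  28  24]
yellow 47 top centre mm [485.8 361.2] size [ 3.2 24.6] splay dir 3.092 -> tool yaw 1.521 ztop 71.4 pix [243 214  21  11]
white 78 top centre mm [566.6 255.1] size [ 4.2 24.4] splay dir 2.819 -> tool yaw 1.248 ztop 71.5 pix [170 122  26  26]
blue 10 top centre mm [461.7 288.6] size [ 1.1 12. ] splay dir 2.774 -> tool yaw 1.204 ztop 71.3 pix [269 155  11   4]
```

View pics/f1.png

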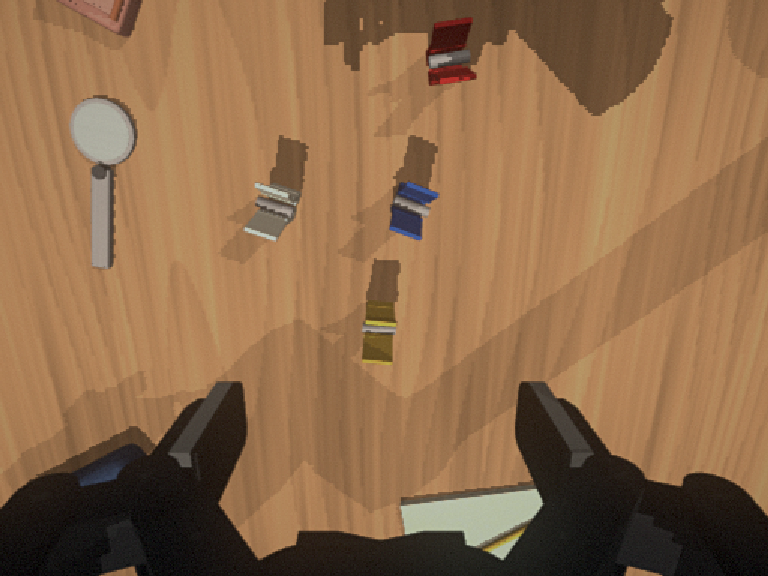

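```bash
cat >> h.py <<'E'
def clips2(d,bx=(.38,.66,.06,.45),zr=(.064,.080)):
    P=cloud(d); hsv=cv2.cvtColor(d["color"],cv2.COLOR_RGB2HSV)
    m=(P[...,2]>zr[0])&(P[...,2]<zr[1])&(P[...,0]>bx[0])&(P[...,0]<bx[1])&(P[...,1]>bx[2])&(P[...,1]<bx[3])
    k,l,st,ce=cv2.connectedComponentsWithStats(cv2.dilate(m.astype(np.uint8),np.ones((13,13))))
    for i in range(1,k):
        b=(l==i)&m
        if b.sum()<15: continue
        q=P[b]; H,S,V=np.median(hsv[b],0)
        name="white" if S<70 else {0:"red",1:"yellow",2:"green",3:"blue"}[int(np.argmin([min(abs(H-0),abs(H-180)),abs(H-27),abs(H-65),abs(H-115)]))]
        rect=cv2.minAreaRect((q[:,:2]*1e3).astype(np.float32)); pts=cv2.boxPoints(rect); e1=pts[1]-pts[0]; e2=pts[2]-pts[1]
        L=e1 if np.linalg.norm(e1)>np.linalg.norm(e2) else e2
        a=np.arctan2(L[1],L[0]); ya=(a-np.pi/2); ya=(ya+np.pi/2)%np.pi-np.pi/2
        print(name,b.sum(),"centre mm",np.round(rect[0],1),"size",np.round(sorted(rect[1]),1),"tool yaw %.3f or %.3f"%(ya,ya-np.pi),"z",np.round(np.percentile(q[:,2],[5,95])*1e3,1),"pix",st[i][:4])
E
python3 - <<'E'
from h import *
clips2(snap("wrist"))
for n in ("scene","side"): print(n); clips2(snap(n))
E
```

```text
red 179 centre mm [436.7 145.2] size [ 5.6 25.4] tool yaw -1.441 or -4.582 z [64.8 71.5] pix [283   5  38  23]
red 128 centre mm [432.  177.9] size [ 5.4 25.3] tool yaw -1.438 or -4.580 z [65.7 71.4] pix [286  42  38  20]
white 93 centre mm [566.5 255.1] size [ 5.3 25.3] tool yaw 1.256 or -1.885 z [67.6 71.8] pix [164 115  35  23]
blue 106 centre mm [454.3 254.9] size [ 5.3 25.8] tool yaw 1.215 or -1.926 z [65.8 71.5] pix [264 115  35  23]
white 127 centre mm [577.  286.5] size [ 5.8 25.2] tool yaw 1.244 or -1.897 z [64.8 71.5] pix [157 143  35  23]
blue 115 centre mm [466.1 285.9] size [ 5.6 25.4] tool yaw 1.263 or -1.878 z [64.7 71.1] pix [254 142  33  24]
yellow 77 centre mm [484.8 360.9] size [ 4.2 24.8] tool yaw 1.472 or -1.669 z [65.9 71.7] pix [238 206  33  18]
yellow 123 centre mm [488.5 394.7] size [ 6.3 25.5] tool yaw 1.477 or -1.665 z [64.5 71.2] pix [235 229  33  20]
scene
red 26 centre mm [436.8 160.4] size [26.7 37.6] tool yaw 0.047 or -3.094 z [64.3 72.4] pix [296 189  27  21]
blue 38 centre mm [462.3 269.7] size [24.5 38.6] tool yaw -0.382 or -3.524 z [65.1 71.9] pix [331 202  29  23]
yellow 34 centre mm [490.1 376.7] size [30.2 38.8] tool yaw -0.056 or -3.198 z [64.9 72.8] pix [370 218  30  23]
white 47 centre mm [574.7 269.2] size [27.5 40.6] tool yaw -0.272 or -3.413 z [65.3 71.5] pix [319 225  31  25]
side
yellow 115 centre mm [459.  266.5] size [ 33.4 269.2] tool yaw -0.223 or -3.364 z [64.7 72.4] pix [203 110  27  67]
white 36 centre mm [572.2 269.4] size [22.2 44.9] tool yaw -0.344 or -3.486 z [64.3 72.3] pix [240 123  20  21]
```

>>> move_arm --motion '[[[23,8.6,17],0],[[23,8.6,17],0],[[23,8.6,17],0],[[23,8.6,17],0],[[23,8.6,17],0],[[23,8.6,17],0],[[0,0,0],-0.122],[[0,0,0],-0.122],[[0,0,0],-0.122],[[0,0,0],-0.122],[[0,0,0],-0.122],[[0,0,0],-0.122],[[0,0,0],-0.122],[[0,0,0],-0.122],[[0,0,0],-0.122],[[0,0,0],-0.122],[[0,0,0],-0.122],[[0,0,0],-0.122],[[0,0,0],-0.122],[[0,0,0],-0.122]]'

```text
clock: 16.02
tool_pos: [0.435, 0.1622, 0.1988]
orientation: [0.997, 0.071, 0.0, -0.0]
force: [0.8, -0.9, -0.2]
grip_width: 0.085
```

```bash
python3 - <<'E'
from h import *
d=snap("wrist","g1",None,1.5); clips2(d)
go((.4344,.1615,.060),.137)
E
```

```text
white 129 centre mm [560.4 256.1] size [ 4. 13.] tool yaw 1.274 or -1.867 z [66.3 71.5] pix [137   0  24  25]
yellow 314 centre mm [485.5 360.3] size [ 5. 26.] tool yaw 1.502 or -1.639 z [64.6 71.5] pix [ 0 71 22 47]
blue 288 centre mm [466.7 285.7] size [ 6.3 25.5] tool yaw 1.190 or -1.952 z [64.6 71.2] pix [ 93 112  32  42]
blue 169 centre mm [454.5 254.3] size [ 5.2 26.1] tool yaw 1.195 or -1.947 z [67.  71.2] pix [132 132  29  42]
red 194 centre mm [432.2 177.5] size [ 5. 26.] tool yaw -1.441 or -4.583 z [64.7 71.4] pix [226 170  19  43]
red 190 centre mm [436.9 145.2] size [ 4.9 25.8] tool yaw -1.408 or -4.549 z [64.6 71.3] pix [264 170  19  43]
t 16.07 tcp [435.  162.2 198.8] yaw 0.147 tilt [0. 0.] j [ 0.71  0.16 -0.45  0.   -0.97  1.01] F [0.1 0.4 0.3] M [-0.05  -0.019  0.066] w 85.6
shift mm [ -0.7   0.6 138.8] turn 0.01
```

View pics/g1.png

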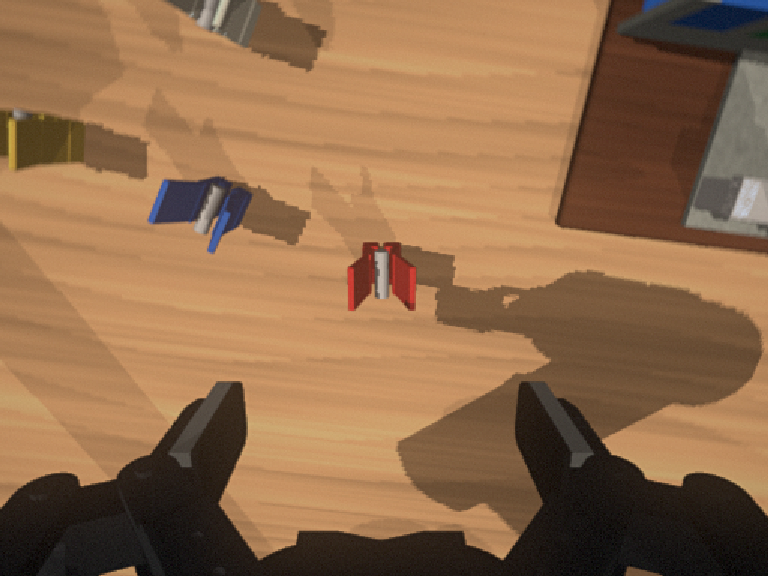

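>>> move_arm --motion '[[[-0.7,0.7,34],0],[[0,0,34],0],[[0,0,34],0],[[0,0,26],0],[[0,0,10],0],[[0,0,0],0],[[0,0,0],0]]'

```text
clock: 16.65
tool_pos: [0.4346, 0.1614, 0.0606]
orientation: [0.998, 0.068, -0.0, 0.0]
force: [0.4, -0.3, 0.6]
grip_width: 0.0852
```

>>> move_arm --motion '[[[0,0,0],0],[[0,0,0],0],[[0,0,0],0],[[0,0,0],0],[[0,0,0],0],[[0,0,0],0],[[0,0,0],0],[[0,0,0],0],[[0,0,0],0],[[0,0,0],0]]' --gripper 0 --squeeze 24

```text
clock: 17.48
tool_pos: [0.4357, 0.16, 0.0634]
orientation: [0.998, 0.07, 0.001, 0.001]
force: [3.2, -9.4, 15.3]
grip_width: 0.0239
```

```bash
python3 - <<'E'
from h import *
state()
d=snap("wrist","g2",None,1.5)
E
```

```text
t 17.48 tcp [435.7 160.   63.4] yaw 0.140 tilt [ 0.002 -0.002] j [ 0.71  0.35 -0.61  0.01 -0.6   1.  ] F [ 3.2 -9.4 15.3] M [-3.396 -0.842  0.013] w 23.9
```

View pics/g2.png

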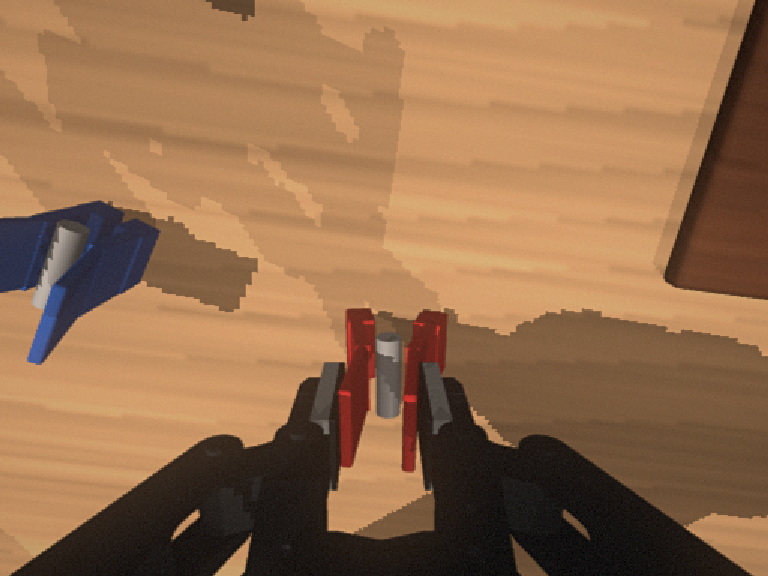

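>>> move_arm --motion '[[[0,0,-2],0],[[0,0,-2],0],[[0,0,-3],0],[[0,0,-20],0],[[0,0,-35],0],[[0,0,-40],0],[[0,0,-20],0],[[0,0,0],0]]'

```text
clock: 18.2
tool_pos: [0.4369, 0.1634, 0.1879]
orientation: [0.998, 0.069, 0.005, -0.003]
force: [-0.3, 0.9, -1.3]
grip_width: 0.0211
```

```bash
cat >> h.py <<'E'
def held(name,f=None,r=70):
    """picture crops of scene+side round the TCP, and lowest point of the held clip"""
    o,T,y=state(); ims=[]
    for n in ("scene","side"):
        d=snap(n); P=cloud(d); u,v=proj(d,o["tool_pos"]-[0,0,.03]).astype(int)
        ims.append(cv2.resize(d["color"][max(v-35,0):v+35,max(u-35,0):u+35,::-1],(390,390),interpolation=cv2.INTER_CUBIC))
        m=mask(d,name)&(np.linalg.norm(P-(o["tool_pos"]-[0,0,.02]),axis=-1)<r/1e3)
        q=P[m]
        if len(q)>5: print(n,len(q),"rel to tcp mm min",np.round((np.percentile(q,3,0)-o["tool_pos"])*1e3,1),"max",np.round((np.percentile(q,97,0)-o["tool_pos"])*1e3,1))
    if f: cv2.imwrite("pics/"+f+".png",np.hstack(ims))
E
python3 - <<'E'
from h import *
held("red","g3"); snap("wrist","g4",(180,180,340,384),2.8)
E
```

```text
t 18.20 tcp [436.9 163.4 187.9] yaw 0.139 tilt [0.009 0.007] j [ 0.71  0.17 -0.46  0.   -0.93  1.  ] F [-0.3  0.9 -1.3] M [0.02  0.013 0.031] w 21.1
scene 157 rel to tcp mm min [-11.  -16.4 -59.1] max [17.1 18.5  8.3]
side 172 rel to tcp mm min [-15.7 -23.1 -59.9] max [9.5 8.2 4.3]
```

View pics/g3.png

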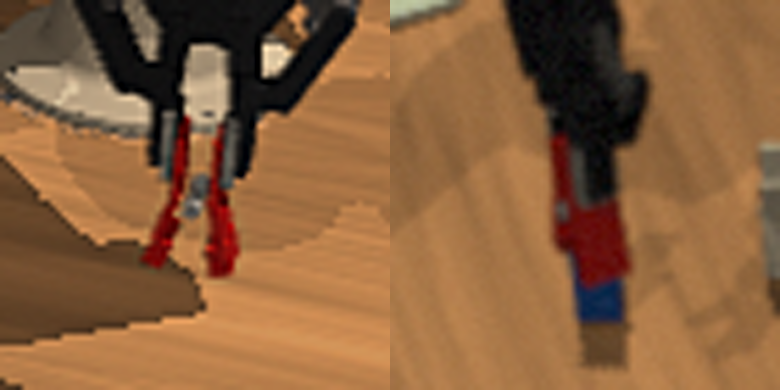

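View pics/g4.png

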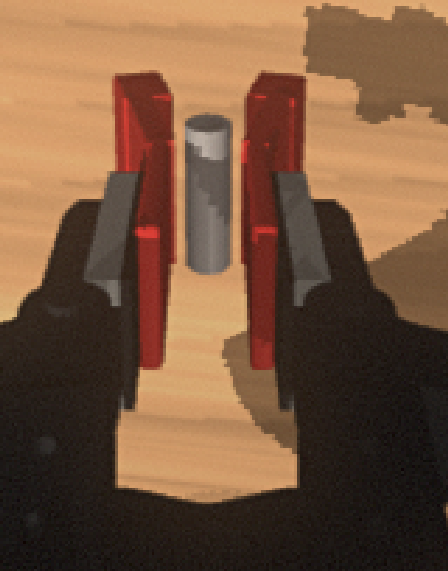

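>>> move_arm --motion '[[[11.3,34.2,-0.7],0],[[11.3,34.2,-0.7],0],[[11.3,34.2,-0.7],0],[[11.3,34.2,-0.7],0],[[11.3,34.2,-0.7],0],[[11.3,34.2,-0.7],0],[[11.3,34.2,-0.7],0],[[11.3,34.2,-0.7],0],[[11.3,34.2,-0.7],0],[[11.3,34.2,-0.7],0],[[0,0,0],0.122],[[0,0,0],0.122],[[0,0,0],0.122],[[0,0,0],0.122],[[0,0,0],0.122],[[0,0,0],0.122],[[0,0,0],0.122],[[0,0,0],0.122],[[0,0,0],0.122],[[0,0,0],0.122]]'

```text
clock: 20.02
tool_pos: [0.5921, -0.1616, 0.1868]
orientation: [0.855, -0.518, -0.002, 0.001]
force: [-0.1, -1.1, -0.5]
grip_width: 0.0213
```

>>> move_arm --motion '[[[0,0,0],0.122],[[0,0,0],0.122],[[0,0,0],0.122],[[0,0,0],0.122],[[0,0,0],0],[[0,0,0],0],[[0,0,0],0]]'

```text
clock: 20.6
tool_pos: [0.5927, -0.1618, 0.1884]
orientation: [0.708, -0.706, -0.001, 0.001]
force: [0.2, 1.3, 0.3]
grip_width: 0.0209
```

```bash
python3 - <<'E'
from h import *
held("red","g5"); d=snap("wrist","g6",None,1.5); go((.596,-.1595,.118),-np.pi/2)
E
```

```text
t 20.60 tcp [ 592.7 -161.8  188.4] yaw -1.568 tilt [-0.003  0.   ] j [-0.    0.41 -0.1  -0.   -1.06  0.01] F [0.2 1.3 0.3] M [-0.023 -0.025 -0.011] w 20.9
scene 262 rel to tcp mm min [-14.  -10.3 -59.8] max [21.8 13.6  7.4]
side 236 rel to tcp mm min [-20.9 -13.2 -57.1] max [12.1 11.1  8.2]
t 20.75 tcp [ 593.1 -161.8  189.3] yaw -1.569 tilt [-0.001  0.   ] j [-0.    0.41 -0.1  -0.   -1.06  0.01] F [-0.2  0.4 -0.4] M [ 0.018 -0.015  0.016] w 21.3
shift mm [-2.3 -3.  71.3] turn 0.002
```

View pics/g6.png

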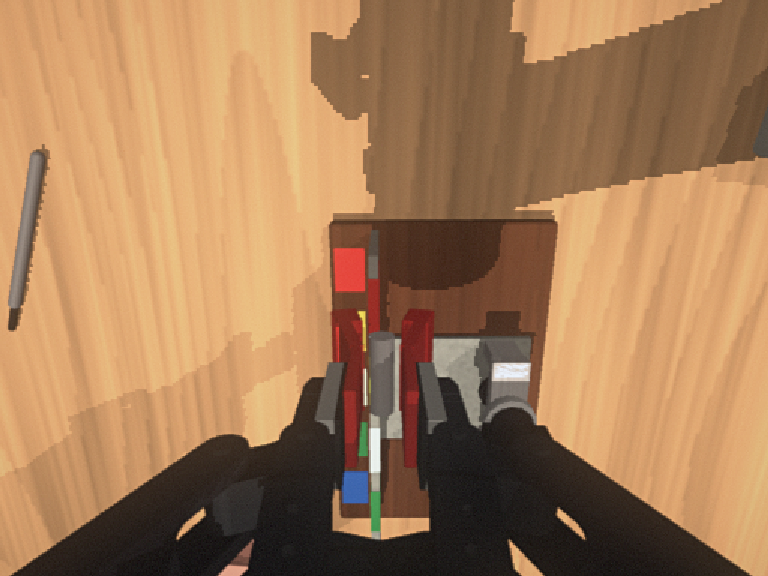

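View pics/g5.png

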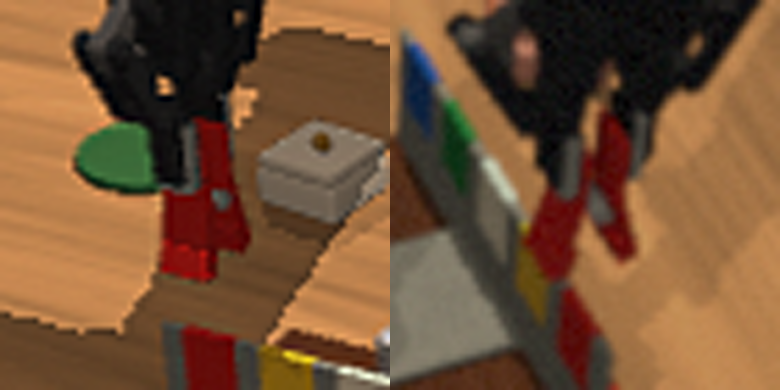

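>>> move_arm --motion '[[[-2.3,-3,0],0],[[0,0,20],0],[[0,0,20],0],[[0,0,12],0],[[0,0,10],0],[[0,0,9],0],[[0,0,0],0],[[0,0,0],0],[[0,0,0],0]]'

```text
clock: 21.5
tool_pos: [0.5967, -0.1596, 0.1195]
orientation: [0.707, -0.707, 0.0, -0.0]
force: [0.3, 0.6, -0.9]
grip_width: 0.0217
```

```bash
python3 - <<'E'
from h import *
held("red","g7"); d=snap("wrist","g8",(150,150,350,384),2.5)
E
```

```text
t 21.50 tcp [ 596.7 -159.6  119.5] yaw -1.570 tilt [ 0.001 -0.   ] j [ 0.    0.49 -0.18  0.   -0.91 -0.  ] F [ 0.3  0.6 -0.9] M [-0.     0.018 -0.005] w 21.7
scene 233 rel to tcp mm min [ -8.5 -11.3 -60.6] max [22.6 14.   6.7]
side 252 rel to tcp mm min [-21.2 -14.5 -66. ] max [11.5 11.3  7.7]
```

View pics/g7.png

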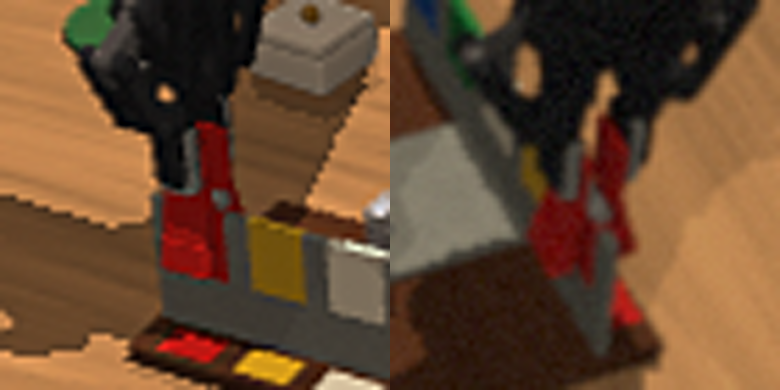

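View pics/g8.png

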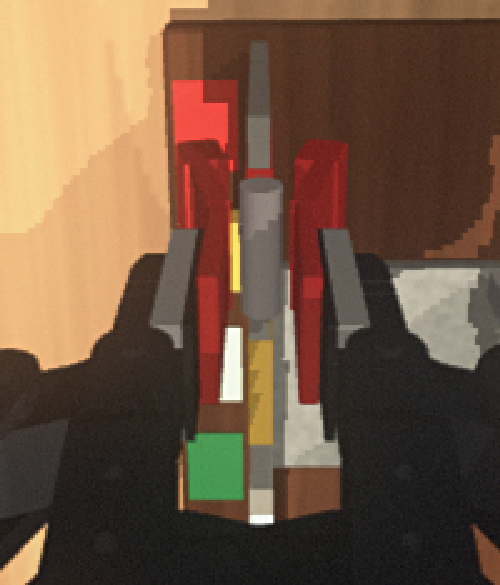

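>>> move_arm --motion '[[[0,0,0],0],[[0,0,0],0],[[0,0,0],0],[[0,0,0],0],[[0,0,0],0],[[0,0,0],0],[[0,0,0],0],[[0,0,0],0],[[0,0,0],0]]' --gripper 1

```text
clock: 22.4
tool_pos: [0.5962, -0.1596, 0.1188]
orientation: [0.707, -0.707, 0.0, -0.0]
force: [-0.2, 0.5, 0.1]
grip_width: 0.0855
```

>>> move_arm --motion '[[[0,0,-10],0],[[0,0,-30],0],[[0,0,-40],0],[[0,0,-40],0],[[0,0,0],0]]'

```text
clock: 22.82
tool_pos: [0.6005, -0.1607, 0.2497]
orientation: [0.708, -0.706, 0.008, -0.005]
force: [0.7, -0.7, 1.7]
grip_width: 0.0851
```

```bash
cat >> h.py <<'E'
def board(f,bx=(.57,.625,-.2,.06)):
    """clips on the board from every view + crops"""
    ims=[]
    for n in ("scene","side"):
        d=snap(n); P=cloud(d); u,v=proj(d,(.596,-.07,.09)).astype(int)
        ims.append(cv2.resize(d["color"][v-45:v+45,u-50:u+50,::-1],(400,360),interpolation=cv2.INTER_CUBIC))
    cv2.imwrite("pics/"+f+".png",np.hstack(ims))
E
python3 - <<'E'
from h import *
state(); board("g9"); d=snap("wrist","g10",None,1.5); clips2(d,(.55,.65,-.25,.06),(.115,.14))
for n in ("scene","side"): clips2(snap(n),(.55,.65,-.25,.06),(.115,.14))
E
```

```text
t 22.82 tcp [ 600.5 -160.7  249.7] yaw -1.569 tilt [ 0.018 -0.004] j [ 0.    0.37 -0.01  0.   -1.17 -0.  ] F [ 0.7 -0.7  1.7] M [-0.042 -0.12   0.056] w 85.1
red 296 centre mm [ 610.4 -159.5] size [ 6.8 25.9] tool yaw -0.008 or -3.150 z [116.6 129.9] pix [227 173  22  47]
red 305 centre mm [ 580.1 -159.7] size [ 6.9 25.9] tool yaw 0.020 or -3.122 z [116.2 129.6] pix [264 172  22  47]
red 89 centre mm [ 596.8 -160.7] size [27.9 41.2] tool yaw 1.558 or -1.584 z [115.5 130. ] pix [164 172  27  24]
red 74 centre mm [ 596.5 -159.6] size [28.1 37.8] tool yaw -1.558 or -4.700 z [116.4 129.8] pix [303 199  30  27]
```

View pics/g9.png

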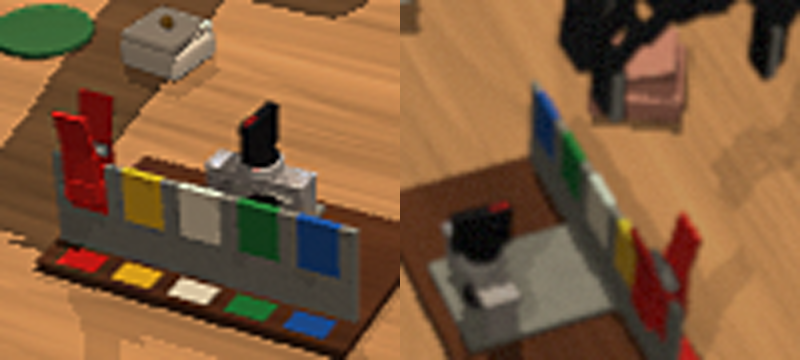

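View pics/g10.png

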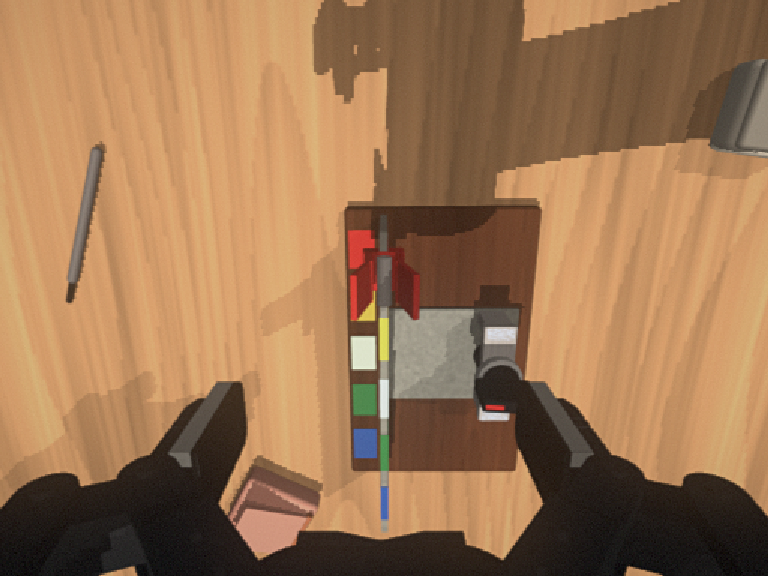

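>>> move_arm --motion '[[[-35.8,11.4,4.2],0],[[-35.8,11.4,4.2],0],[[-35.8,11.4,4.2],0],[[-35.8,11.4,4.2],0],[[-35.8,11.4,4.2],0],[[-35.8,11.4,4.2],0],[[-35.8,11.4,4.2],0],[[-35.8,11.4,4.2],0],[[-35.8,11.4,4.2],0],[[-35.8,11.4,4.2],0],[[-35.8,11.4,4.2],0],[[-35.8,11.4,4.2],0],[[0,0,0],-0.12],[[0,0,0],-0.12],[[0,0,0],-0.12],[[0,0,0],-0.12],[[0,0,0],-0.12],[[0,0,0],-0.12],[[0,0,0],-0.12],[[0,0,0],-0.12]]'

```text
clock: 24.73
tool_pos: [0.4587, 0.2694, 0.1869]
orientation: [0.955, -0.298, -0.001, 0.002]
force: [0.4, 0.4, -0.3]
grip_width: 0.0854
```

>>> move_arm --motion '[[[0,0,0],-0.12],[[0,0,0],-0.12],[[0,0,0],-0.02],[[0,0,0],0],[[0,0,0],0]]'

```text
clock: 25.15
tool_pos: [0.459, 0.2697, 0.1876]
orientation: [0.984, -0.176, -0.0, 0.001]
force: [-0.9, -0.2, -0.1]
grip_width: 0.0855
```

```bash
cat >> h.py <<'E'
def pair(name,d=None,bx=(.36,.68,.06,.5)):
    """both handle tips of a clip -> centre, hinge-axis yaw; then the shift to grasp it"""
    d=d or snap("wrist"); P=cloud(d); hsv=cv2.cvtColor(d["color"],cv2.COLOR_RGB2HSV).astype(int); H,S=hsv[...,0],hsv[...,1]
    col={"white":S<90,"red":((H<8)|(H>172))&(S>110),"yellow":(abs(H-27)<6)&(S>110),"blue":(abs(H-115)<12)&(S>110)}[name]
    m=col&(P[...,2]>.064)&(P[...,2]<.08)&(P[...,0]>bx[0])&(P[...,0]<bx[1])&(P[...,1]>bx[2])&(P[...,1]<bx[3])
    q=P[m][:,:2]*1e3
    _,lab,c=cv2.kmeans(q.astype(np.float32),2,None,(3,50,.01),5,cv2.KMEANS_PP_CENTERS)
    rr=[cv2.minAreaRect(q[lab[:,0]==i].astype(np.float32)) for i in (0,1)]
    c=np.array([r[0] for r in rr]); v=c[1]-c[0]; yaw=np.arctan2(v[1],v[0])-np.pi/2; yaw=(yaw+np.pi/2)%np.pi-np.pi/2
    print(name,len(q),"centre",np.round(c.mean(0),1),"sep %.1f"%np.linalg.norm(v),"sizes",[np.round(sorted(r[1]),1) for r in rr],"hinge yaw %.3f"%yaw)
    go(np.r_[c.mean(0)/1e3,.060],yaw)
E
python3 - <<'E'
from h import *
d=snap("wrist","h1",None,1.5); pair("blue",d); 
E
```

```text
blue 182 centre [460.8 270.6] sep 33.6 sizes [array([ 3.2, 25.1]), array([ 4.5, 24.3])] hinge yaw -0.361
t 25.20 tcp [459.1 269.8 187.8] yaw -0.352 tilt [-0.001 -0.001] j [ 0.84  0.28 -0.31 -0.   -0.98  0.38] F [-0.4 -0.5 -0.1] M [-0.021  0.026 -0.009] w 84.9
shift mm [  1.4  -1.4 127.8] turn 0.009
```

View pics/h1.png

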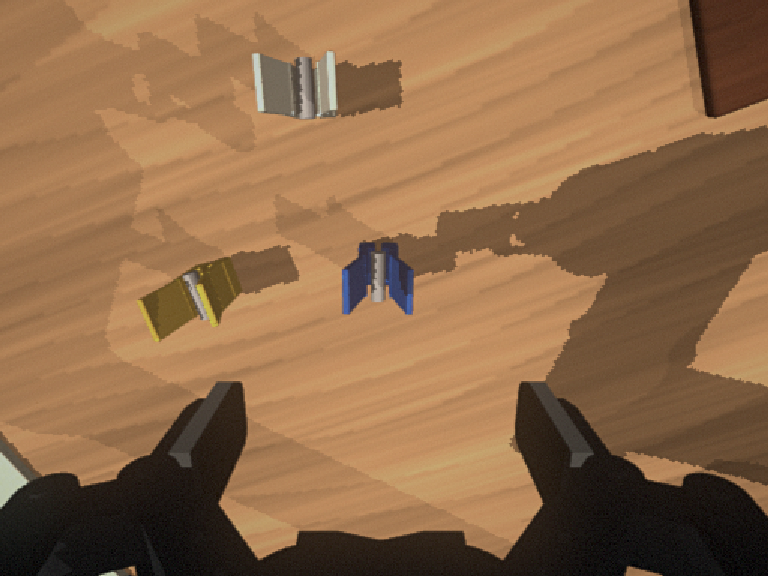

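>>> move_arm --motion '[[[1.4,-1.4,34],0.009],[[0,0,34],0],[[0,0,34],0],[[0,0,18],0],[[0,0,7],0],[[0,0,0],0],[[0,0,0],0]]'

```text
clock: 25.78
tool_pos: [0.4617, 0.2713, 0.062]
orientation: [0.984, -0.179, 0.0, -0.0]
force: [-0.1, -0.6, 1.3]
grip_width: 0.0852
```

>>> move_arm --motion '[[[0,0,0],0],[[0,0,0],0],[[0,0,0],0],[[0,0,0],0],[[0,0,0],0],[[0,0,0],0],[[0,0,0],0],[[0,0,0],0],[[0,0,0],0],[[0,0,0],0],[[0,0,-2],0],[[0,0,-2],0],[[0,0,-3],0],[[0,0,-20],0],[[0,0,-35],0],[[0,0,-40],0],[[0,0,-35],0],[[0,0,0],0],[[0,0,0],0]]' --gripper 0 --squeeze 24

```text
clock: 27.37
tool_pos: [0.4619, 0.272, 0.2009]
orientation: [0.984, -0.179, 0.002, -0.003]
force: [-0.1, -0.3, -1.2]
grip_width: 0.0212
```

```bash
python3 - <<'E'
from h import *
held("blue","h2"); snap("wrist","h3",(180,180,340,384),2.8); go((.595,.0165,.200),-np.pi/2)
E
```

```text
t 27.37 tcp [461.9 272.  200.9] yaw -0.359 tilt [0.004 0.005] j [ 0.83  0.27 -0.28 -0.   -1.01  0.38] F [-0.1 -0.3 -1.2] M [-0.028  0.051 -0.019] w 21.2
scene 239 rel to tcp mm min [-11.1 -18.5 -59.2] max [17.4 17.9  6.3]
side 100 rel to tcp mm min [-16.6 -23.7 -58.3] max [  4.1  -8.8 -24.1]
t 27.52 tcp [460.3 270.3 197. ] yaw -0.360 tilt [-0.002 -0.002] j [ 0.83  0.28 -0.29 -0.   -1.01  0.38] F [ 0.2  0.1 -0.9] M [-0.051 -0.076 -0.022] w 21.3
shift mm [215.4 190.2  -2.9] turn 1.211
```

View pics/h3.png

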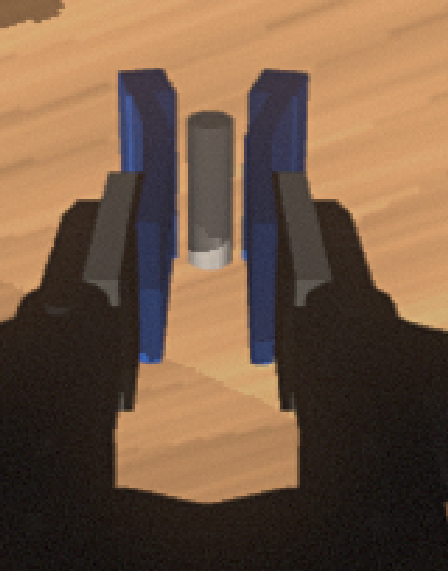

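>>> move_arm --motion '[[[26.9,23.8,-0.4],0],[[26.9,23.8,-0.4],0],[[26.9,23.8,-0.4],0],[[26.9,23.8,-0.4],0],[[26.9,23.8,-0.4],0],[[26.9,23.8,-0.4],0],[[26.9,23.8,-0.4],0],[[26.9,23.8,-0.4],0],[[0,0,0],0.121],[[0,0,0],0.121],[[0,0,0],0.121],[[0,0,0],0.121],[[0,0,0],0.121],[[0,0,0],0.121],[[0,0,0],0.121],[[0,0,0],0.121],[[0,0,0],0.121],[[0,0,0],0.121]]'

```text
clock: 29.02
tool_pos: [0.5948, 0.0168, 0.1993]
orientation: [-0.705, 0.709, 0.001, -0.002]
force: [-1.6, -0.0, -0.2]
grip_width: 0.0216
```

>>> move_arm --motion '[[[0,0,0],0],[[0,0,0],0],[[0,0,0],0]]'

```text
clock: 29.27
tool_pos: [0.5952, 0.0168, 0.2005]
orientation: [0.708, -0.706, -0.001, 0.001]
force: [0.9, 0.2, -1.6]
grip_width: 0.0213
```

```bash
python3 - <<'E'
from h import *
d=snap("wrist","h4",None,1.5); held("blue","h5"); go((.5953,.0163,.1185),-np.pi/2)
E
```

```text
t 29.32 tcp [595.3  16.9 200.7] yaw -1.567 tilt [-0.002 -0.   ] j [ 0.3   0.37 -0.14 -0.   -1.06 -0.3 ] F [ 0.6 -0.3  0.1] M [ 0.027 -0.019  0.005] w 21.6
scene 238 rel to tcp mm min [-12.7  -9.6 -60.2] max [21.2 13.   5.6]
side 124 rel to tcp mm min [-20.5 -13.9 -56.1] max [11.5  7.5  7.1]
t 29.42 tcp [595.4  16.9 201.2] yaw -1.568 tilt [-0.001 -0.   ] j [ 0.3   0.37 -0.14 -0.   -1.06 -0.3 ] F [-0.   0.2  0.1] M [0.046 0.009 0.038] w 21.5
shift mm [ 0.6  0.1 82.7] turn 0.003
```

View pics/h4.png

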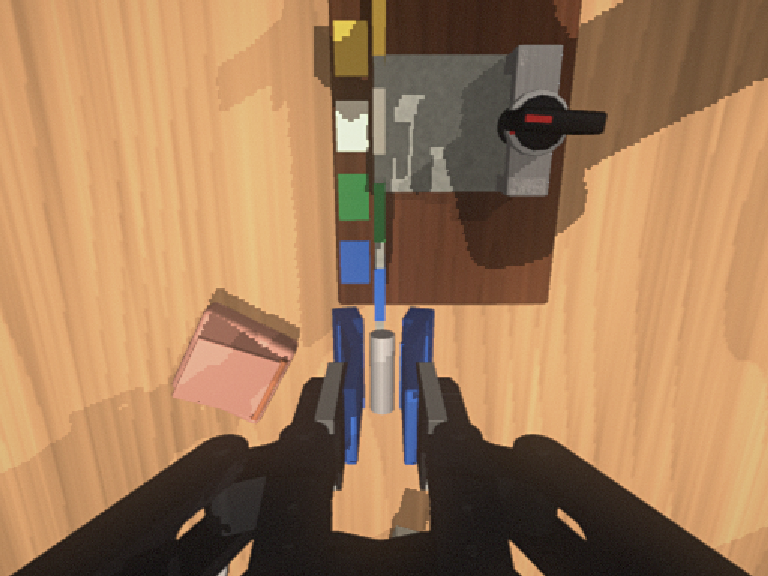

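```bash
python3 - <<'E'
from h import *
d=snap("wrist")
for v in (268,320): print(ray(d,380/1.5,v/1.5,.085))
E
```

```text
[0.59493794 0.00167432 0.085     ]
[0.59483723 0.03135204 0.085     ]
```

>>> move_arm --motion '[[[0.5,0,20],0.003],[[0,0,22],0],[[0,0,17],0],[[0,0,13],0],[[0,0,11],0],[[0,0,0],0],[[0,0,0],0],[[0,0,0],0]]'

```text
clock: 30.13
tool_pos: [0.5958, 0.0165, 0.1188]
orientation: [-0.707, 0.708, -0.0, 0.0]
force: [0.4, -0.8, -0.3]
grip_width: 0.021
```

```bash
python3 - <<'E'
from h import *
held("blue","h7"); d=snap("wrist","h8",(150,150,350,384),2.5)
E
```

```text
t 30.13 tcp [595.8  16.5 118.8] yaw -1.572 tilt [0.001 0.   ] j [ 0.3   0.46 -0.23  0.   -0.88 -0.3 ] F [ 0.4 -0.8 -0.3] M [-0.023  0.017  0.009] w 21.0
scene 213 rel to tcp mm min [ -8.  -10.8 -61.7] max [22.1 13.   7.6]
side 131 rel to tcp mm min [-20.  -13.2 -65.1] max [11.   7.   8.4]
```

View pics/h8.png

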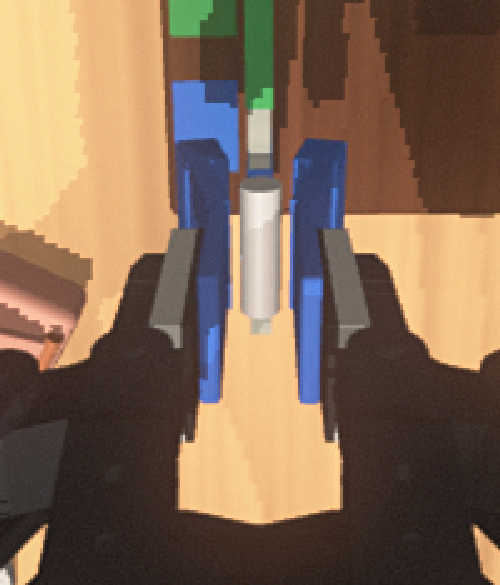

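Blue band centre measures y = 16.5 mm, which matches the TCP, and the clip straddles the board with no force. Releasing it and rising toward the white clip.

>>> move_arm --motion '[[[0,0,0],0],[[0,0,0],0],[[0,0,0],0],[[0,0,0],0],[[0,0,0],0],[[0,0,0],0],[[0,0,0],0],[[0,0,0],0],[[0,0,0],0],[[0,0,-10],0],[[0,0,-25],0],[[0,0,-35],0],[[0,0,-35],0],[[0,0,0],0]]' --gripper 1

```text
clock: 31.45
tool_pos: [0.5997, 0.0167, 0.2328]
orientation: [-0.707, 0.707, -0.005, 0.006]
force: [1.1, 0.5, 0.8]
grip_width: 0.0855
```

```bash
python3 - <<'E'
from h import *
board("h9"); d=snap("wrist"); 
for x in (d,snap("scene"),snap("side")): clips2(x,(.55,.65,-.25,.06),(.115,.14))
go((.5718,.2708,.19),-.322)
E
```

```text
blue 318 centre mm [609.5  16.4] size [ 6.9 25.6] tool yaw 0.016 or -3.126 z [116.2 129.2] pix [225 177  23  49]
blue 332 centre mm [579.2  16.3] size [ 6.5 25.7] tool yaw 0.024 or -3.118 z [116.1 128.8] pix [265 177  22  49]
red 86 centre mm [ 596.4 -160.2] size [26.3 39.9] tool yaw -1.530 or -4.672 z [116.1 129.8] pix [164 172  27  24]
blue 96 centre mm [597.3  15.8] size [26.6 39.2] tool yaw 1.561 or -1.581 z [116.3 129.1] pix [223 187  27  25]
blue 54 centre mm [594.3  14.7] size [25.8 37.9] tool yaw -1.521 or -4.663 z [115.8 129.6] pix [275 156  28  25]
red 76 centre mm [ 596.3 -160.6] size [26.2 38.5] tool yaw 1.502 or -1.640 z [115.6 130.2] pix [303 199  30  27]
t 31.70 tcp [594.7  16.3 222.5] yaw -1.573 tilt [-0.002 -0.   ] j [ 0.3   0.35 -0.11 -0.   -1.11 -0.3 ] F [ 0.2  0.  -0.3] M [-0.059  0.008 -0.003] w 85.2
shift mm [-254.5   23.3   32.5] turn -1.251
```

View pics/h9.png

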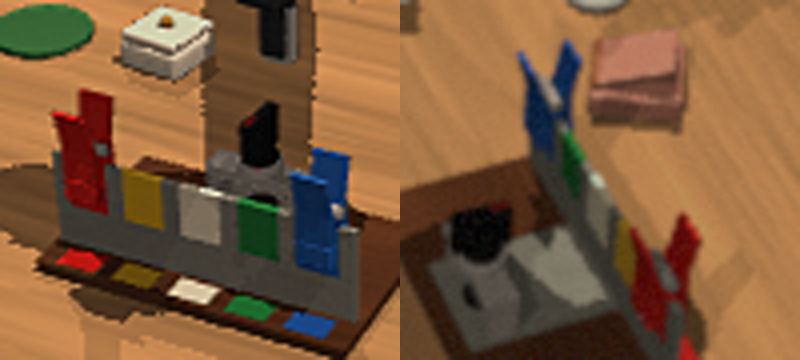

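>>> move_arm --motion '[[[-36.4,3.3,4],0],[[-36.4,3.3,4],0],[[-36.4,3.3,4],0],[[-36.4,3.3,4],0],[[-36.4,3.3,4],0],[[-36.4,3.3,4],0],[[-36.4,3.3,4],0],[[0,0,0],-0.12],[[0,0,0],-0.12],[[0,0,0],-0.12],[[0,0,0],-0.12],[[0,0,0],-0.12],[[0,0,0],-0.12],[[0,0,0],-0.12],[[0,0,0],-0.12],[[0,0,0],-0.12],[[0,0,0],-0.12],[[0,0,0],-0.051],[[0,0,0],0],[[0,0,0],0]]'

```text
clock: 33.37
tool_pos: [0.5725, 0.2709, 0.1943]
orientation: [0.987, -0.161, -0.001, 0.001]
force: [-0.4, -0.1, 1.3]
grip_width: 0.0857
```

```bash
python3 - <<'E'
from h import *
d=snap("wrist","i1",None,1.5); pair("white",d); 
E
```

```text
white 394 centre [572.4 270.6] sep 32.8 sizes [array([ 5.6, 25.8]), array([ 5.7, 26.3])] hinge yaw -0.328
t 33.42 tcp [572.6 271.  194.5] yaw -0.323 tilt [-0.002 -0.001] j [ 0.7   0.44 -0.05 -0.   -1.09  0.55] F [0.4 1.  0. ] M [ 0.035 -0.051 -0.039] w 85.9
shift mm [  0.2   0.2 134.5] turn 0.005
```

View pics/i1.png

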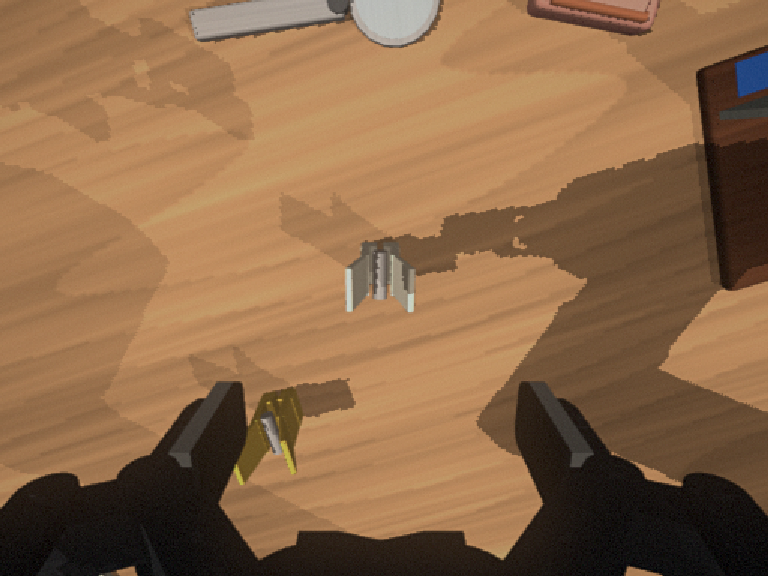

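>>> move_arm --motion '[[[0,0,34],0],[[0,0,34],0],[[0,0,34],0],[[0,0,24],0],[[0,0,7],0],[[0,0,0],0],[[0,0,0],0]]'

```text
clock: 34.0
tool_pos: [0.5736, 0.2716, 0.0633]
orientation: [0.987, -0.16, 0.001, -0.0]
force: [0.0, -0.1, 0.1]
grip_width: 0.0855
```

>>> move_arm --motion '[[[0,0,0],0],[[0,0,0],0],[[0,0,0],0],[[0,0,0],0],[[0,0,0],0],[[0,0,0],0],[[0,0,0],0],[[0,0,0],0],[[0,0,0],0],[[0,0,0],0],[[0,0,-2],0],[[0,0,-2],0],[[0,0,-3],0],[[0,0,-20],0],[[0,0,-35],0],[[0,0,-40],0],[[0,0,-35],0],[[0,0,0],0],[[0,0,0],0]]' --gripper 0 --squeeze 24

```text
clock: 35.58
tool_pos: [0.5738, 0.2724, 0.2024]
orientation: [0.987, -0.16, 0.002, -0.002]
force: [-0.3, 0.2, -1.5]
grip_width: 0.0217
```

```bash
python3 - <<'E'
from h import *
held("white","i2"); snap("wrist","i3",(180,180,340,384),2.8); go((.5955,-.0716,.202),-np.pi/2)
E
```

```text
t 35.58 tcp [573.8 272.4 202.4] yaw -0.321 tilt [0.005 0.004] j [ 0.7   0.43 -0.04 -0.   -1.1   0.55] F [-0.3  0.2 -1.5] M [-0.018  0.074 -0.039] w 21.7
scene 9 rel to tcp mm min [ -6.4   4.5 -59.5] max [ 15.   18.3 -12. ]
t 35.73 tcp [571.9 270.9 197.8] yaw -0.322 tilt [-0.003 -0.002] j [ 0.7   0.44 -0.04 -0.   -1.1   0.55] F [ 0.5 -0.  -1.2] M [-0.02   0.018 -0.012] w 21.4
shift mm [130.6 317.5  -3.8] turn 1.249
```

View pics/i3.png

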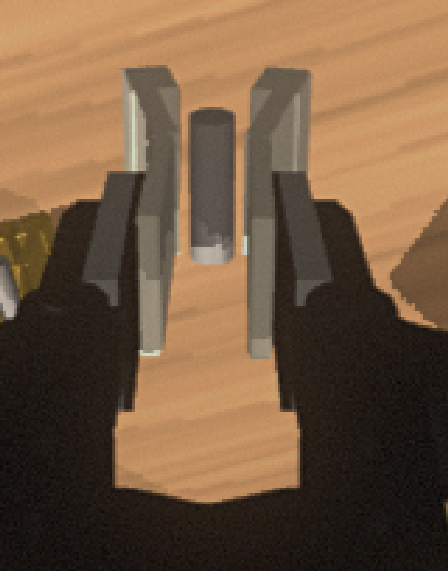

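>>> move_arm --motion '[[[0,0,-40],0],[[14.5,35.3,0],0],[[14.5,35.3,0],0],[[14.5,35.3,0],0],[[14.5,35.3,0],0],[[14.5,35.3,0],0],[[14.5,35.3,0],0],[[14.5,35.3,0],0],[[14.5,35.3,0],0],[[14.5,35.3,0],0],[[0,0,0],0.12],[[0,0,0],0.12],[[0,0,0],0.12],[[0,0,0],0.12],[[0,0,0],0.12],[[0,0,0],0.12],[[0,0,0],0.12],[[0,0,0],0.12],[[0,0,0],0.12],[[0,0,0],0.12]]'

```text
clock: 37.4
tool_pos: [0.5956, -0.0714, 0.2373]
orientation: [0.722, -0.692, -0.001, 0.002]
force: [-0.1, -0.0, 0.2]
grip_width: 0.0215
```

>>> move_arm --motion '[[[0,0,0],0.049],[[0,0,0],0],[[0,0,0],0],[[0,0,0],0]]'

```text
clock: 37.73
tool_pos: [0.596, -0.0714, 0.2385]
orientation: [0.708, -0.707, -0.001, 0.001]
force: [-0.0, 0.5, -0.1]
grip_width: 0.0215
```

```bash
python3 - <<'E'
from h import *
d=snap("wrist","i4",None,1.5); held("white","i5"); go((.5955,-.0716,.1185),-np.pi/2)
E
```

```text
t 37.78 tcp [596.1 -71.4 238.8] yaw -1.570 tilt [-0.001 -0.   ] j [ 0.15  0.35 -0.07 -0.   -1.15 -0.15] F [ 0.7 -0.5 -0.4] M [-0.017  0.007 -0.001] w 21.5
scene 8 rel to tcp mm min [ -6.   -3.6 -48.5] max [17.6 14.6  3.3]
side 17 rel to tcp mm min [-12.8 -13.9 -29. ] max [ 9.7  8.7 31. ]
t 37.88 tcp [596.2 -71.4 239.2] yaw -1.570 tilt [-0.001 -0.   ] j [ 0.15  0.35 -0.07 -0.   -1.15 -0.15] F [0.  0.7 0.1] M [ 0.     0.022 -0.063] w 21.3
shift mm [  0.2   0.6 120.7] turn 0.001
```

View pics/i4.png

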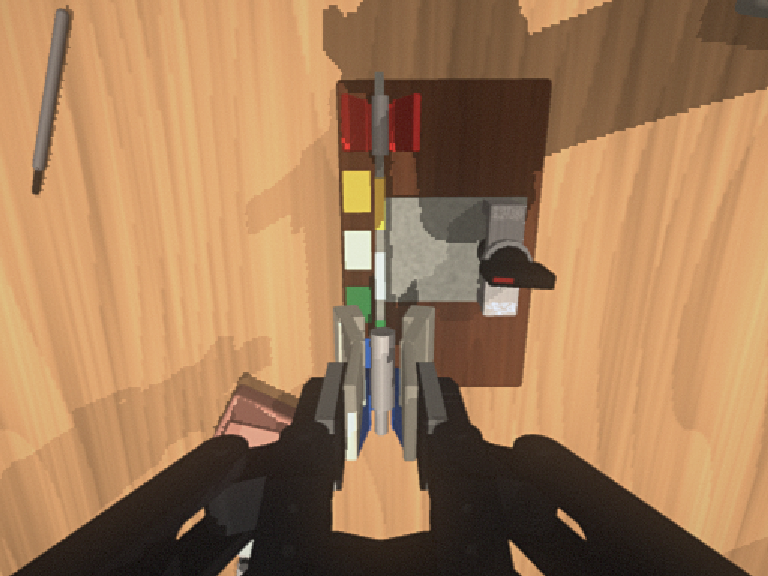

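>>> move_arm --motion '[[[0.2,0.6,34],0],[[0,0,34],0],[[0,0,20],0],[[0,0,15],0],[[0,0,10],0],[[0,0,7],0],[[0,0,0],0],[[0,0,0],0],[[0,0,0],0]]'

```text
clock: 38.63
tool_pos: [0.5963, -0.0715, 0.1203]
orientation: [0.707, -0.707, 0.001, -0.001]
force: [0.0, 1.0, -0.3]
grip_width: 0.0216
```

```bash
python3 - <<'E'
from h import *
held("white","i7"); d=snap("wrist","i8",(150,150,350,384),2.5)
E
```

```text
t 38.63 tcp [596.3 -71.5 120.3] yaw -1.570 tilt [0.002 0.   ] j [ 0.15  0.46 -0.22  0.   -0.89 -0.15] F [ 0.   1.  -0.3] M [ 0.009 -0.052 -0.014] w 21.6
scene 9 rel to tcp mm min [ -6.9 -27.9 -46.3] max [15.  12.5  2.6]
side 20 rel to tcp mm min [-13.6 -17.6 -44.1] max [10.3 10.8  5.7]
```

View pics/i7.png

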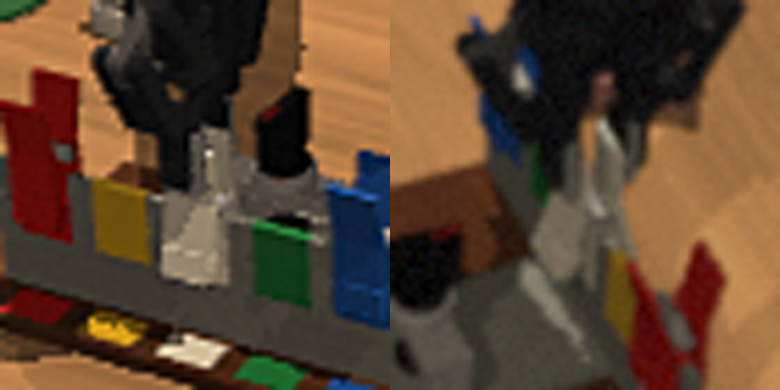

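View pics/i8.png

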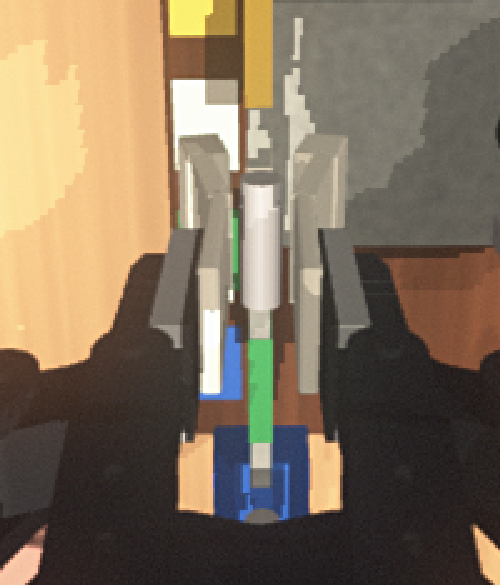

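>>> move_arm --motion '[[[0,0,0],0],[[0,0,0],0],[[0,0,0],0],[[0,0,0],0],[[0,0,0],0],[[0,0,0],0],[[0,0,0],0],[[0,0,0],0],[[0,0,-10],0],[[0,0,-25],0],[[0,0,-35],0],[[0,0,-40],0],[[0,0,-10],0],[[0,0,0],0]]' --gripper 0.7

```text
clock: 39.95
tool_pos: [0.598, -0.0717, 0.2456]
orientation: [0.707, -0.707, 0.004, -0.004]
force: [-0.4, 0.6, 0.2]
grip_width: 0.0597
```

```bash
python3 - <<'E'
from h import *
board("i9"); d=snap("wrist","i10",None,1.5); 
for x in (d,snap("scene"),snap("side")): clips2(x,(.55,.65,-.25,.06),(.115,.14))
go((.4866,.3778,.19),-.105)
E
```

```text
red 388 centre mm [ 610.5 -159.2] size [ 7.  25.3] tool yaw 0.018 or -3.123 z [116.8 130.1] pix [221  57  24  50]
red 404 centre mm [ 580.3 -159.5] size [ 6.8 25.7] tool yaw 0.016 or -3.125 z [116.5 129.6] pix [263  56  23  51]
white 272 centre mm [610.  -71.8] size [ 6.8 25.6] tool yaw -0.018 or -3.160 z [116.2 127.8] pix [225 173  22  46]
white 273 centre mm [579.4 -71.7] size [ 6.7 26.2] tool yaw -0.022 or -3.164 z [116.5 127.2] pix [262 172  22  46]
blue 230 centre mm [609.6  16.3] size [ 6.8 26.7] tool yaw 0.024 or -3.118 z [116.8 129.1] pix [228 266  21  45]
blue 235 centre mm [579.3  16.2] size [ 6.8 26.2] tool yaw 0.019 or -3.123 z [116.3 128.7] pix [261 266  21  45]
red 88 centre mm [ 598.3 -159.1] size [25.7 38.1] tool yaw -1.535 or -4.676 z [116.3 130.3] pix [164 172  27  24]
white 82 centre mm [597.6 -71.9] size [24.7 39.6] tool yaw -1.567 or -4.709 z [115.9 127.8] pix [193 180  27  24]
blue 97 centre mm [597.7  16.8] size [25.4 39. ] tool yaw 1.499 or -1.642 z [116.  129.7] pix [223 187  27  25]
yellow 181 centre mm [595.6 -73.2] size [ 38.5 202.1] tool yaw -0.002 or -3.144 z [115.7 129.4] pix [275 157  58  69]
t 40.20 tcp [594.9 -71.6 238.3] yaw -1.571 tilt [-0.003 -0.   ] j [ 0.15  0.35 -0.07 -0.   -1.15 -0.15] F [-0.3  0.  -0.4] M [-0.024 -0.012  0.022] w 59.9
shift mm [-449.5  108.1   48.5] turn -1.466
```

View pics/i9.png

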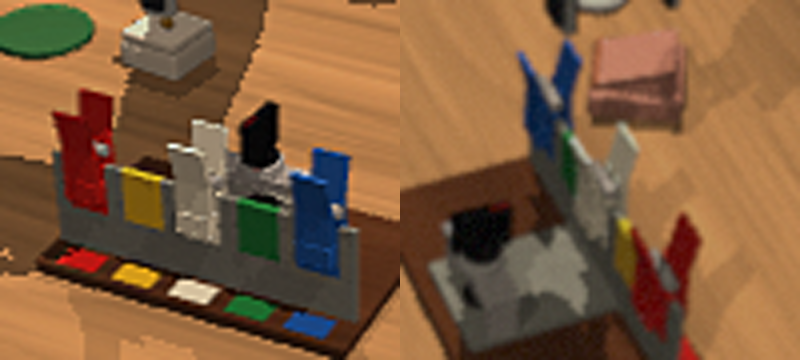

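>>> move_arm --motion '[[[-37.5,9,3.5],0],[[-37.5,9,3.5],0],[[-37.5,9,3.5],0],[[-37.5,9,3.5],0],[[-37.5,9,3.5],0],[[-37.5,9,3.5],0],[[-37.5,9,3.5],0],[[-37.5,9,3.5],0],[[-37.5,9,3.5],0],[[-37.5,9,3.5],0],[[-37.5,9,3.5],0],[[-37.5,9,3.5],0],[[0,0,0],-0.12],[[0,0,0],-0.12],[[0,0,0],-0.12],[[0,0,0],-0.12],[[0,0,0],-0.12],[[0,0,0],-0.12],[[0,0,0],-0.12],[[0,0,0],-0.12]]' --gripper 1

```text
clock: 41.87
tool_pos: [0.4872, 0.3779, 0.196]
orientation: [0.955, -0.298, -0.001, 0.001]
force: [-0.2, 0.2, 0.0]
grip_width: 0.0855
```

>>> move_arm --motion '[[[0,0,0],-0.12],[[0,0,0],-0.12],[[0,0,0],-0.12],[[0,0,0],-0.12],[[0,0,0],-0.026],[[0,0,0],0],[[0,0,0],0]]'

```text
clock: 42.45
tool_pos: [0.4873, 0.378, 0.1965]
orientation: [0.999, -0.053, -0.001, 0.001]
force: [0.8, 0.8, -0.2]
grip_width: 0.0853
```

```bash
python3 - <<'E'
from h import *
d=snap("wrist","j1",None,1.5); pair("yellow",d); 
E
```

```text
yellow 123 centre [492.3 377.9] sep 36.4 sizes [array([ 2.7, 23.9]), array([3.5, 4.6])] hinge yaw 0.195
t 42.50 tcp [487.4 378.1 196.7] yaw -0.105 tilt [-0.001 -0.001] j [ 0.92  0.41 -0.09 -0.   -1.08  0.54] F [ 0.4 -0.7 -0.1] M [-0.001  0.029 -0.042] w 85.0
shift mm [  5.   -0.5 136.7] turn -0.3
```

View pics/j1.png

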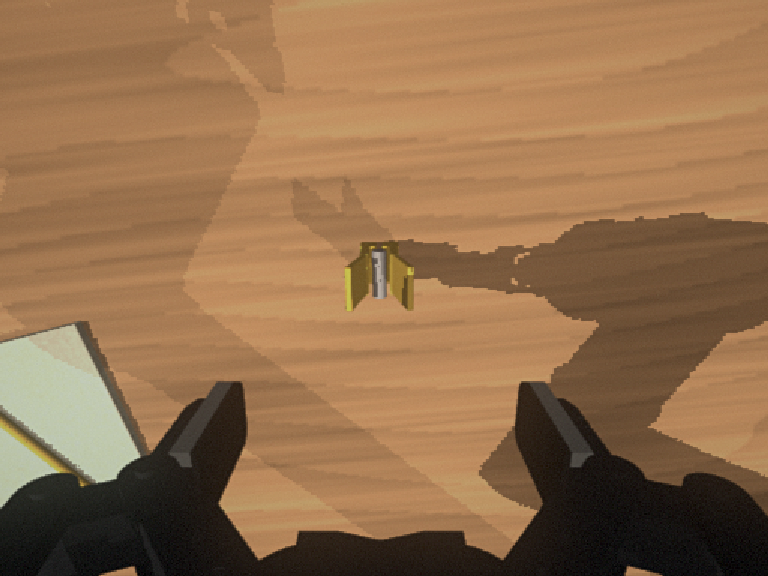

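`pair()` saw only a scrap (3.5×4.6 mm) of the shaded handle, so I reject its reading and re-measure by height alone.

```bash
python3 - <<'E'
from h import *
clips2(snap("wrist"),(.44,.54,.33,.43))
E
```

```text
yellow 201 centre mm [489.3 394.4] size [ 5.7 25.2] tool yaw 1.453 or -1.689 z [65.  71.2] pix [224 170  20  43]
yellow 200 centre mm [485.9 361.7] size [ 5.  25.5] tool yaw 1.485 or -1.656 z [64.6 71.1] pix [263 170  19  43]
```

>>> move_arm --motion '[[[0,0,34],0],[[0,0,34],0],[[0,0,34],0],[[0,0,26],0],[[0,0,7],0],[[0,0,0],0],[[0,0,0],0]]'

```text
clock: 43.13
tool_pos: [0.4883, 0.379, 0.0634]
orientation: [0.999, -0.052, 0.001, -0.0]
force: [0.6, 0.5, 0.2]
grip_width: 0.0851
```

>>> move_arm --motion '[[[0,0,0],0],[[0,0,0],0],[[0,0,0],0],[[0,0,0],0],[[0,0,0],0],[[0,0,0],0],[[0,0,0],0],[[0,0,0],0],[[0,0,0],0],[[0,0,0],0],[[0,0,-2],0],[[0,0,-2],0],[[0,0,-3],0],[[0,0,-20],0],[[0,0,-35],0],[[0,0,-40],0],[[0,0,-40],0],[[0,0,-35],0],[[0,0,0],0],[[0,0,0],0]]' --gripper 0 --squeeze 24

```text
clock: 44.8
tool_pos: [0.4881, 0.3795, 0.2423]
orientation: [0.999, -0.052, 0.002, -0.003]
force: [-0.5, 0.8, -0.5]
grip_width: 0.0217
```

```bash
python3 - <<'E'
from h import *
snap("wrist","j3",(180,180,340,384),2.8); held("yellow","j2"); go((.5957,-.1155,.24),-np.pi/2)
E
```

```text
t 44.85 tcp [487.2 378.6 239.8] yaw -0.104 tilt [-0.     0.001] j [ 0.92  0.38 -0.03 -0.   -1.17  0.54] F [-0.2  0.2 -1.2] M [-0.012  0.063 -0.016] w 21.7
scene 45 rel to tcp mm min [ -7.3 -16.7 -62.5] max [14.6 15.9  6.2]
side 15 rel to tcp mm min [-15.  -22.2 -52.4] max [  2.6 -10.8  -4.3]
t 44.95 tcp [486.8 377.8 237.7] yaw -0.105 tilt [-0.003 -0.002] j [ 0.92  0.38 -0.03 -0.   -1.17  0.54] F [ 0.1  0.6 -1.1] M [ 0.026  0.003 -0.026] w 21.7
shift mm [159.8 479.3  -1.5] turn 1.466
```

View pics/j3.png

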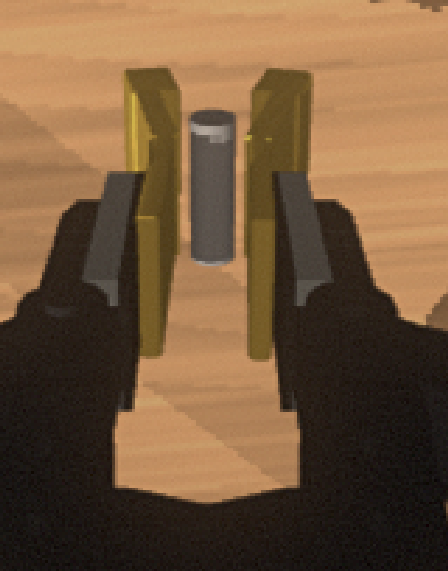

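>>> move_arm --motion '[[[12.3,36.9,0],0],[[12.3,36.9,0],0],[[12.3,36.9,0],0],[[12.3,36.9,0],0],[[12.3,36.9,0],0],[[12.3,36.9,0],0],[[12.3,36.9,0],0],[[12.3,36.9,0],0],[[12.3,36.9,0],0],[[12.3,36.9,0],0],[[12.3,36.9,0],0],[[12.3,36.9,0],0],[[12.3,36.9,0],0],[[0,0,0],0.12],[[0,0,0],0.12],[[0,0,0],0.12],[[0,0,0],0.12],[[0,0,0],0.12],[[0,0,0],0.12],[[0,0,0],0.12]]'

```text
clock: 46.62
tool_pos: [0.5958, -0.1154, 0.2372]
orientation: [0.889, -0.458, -0.002, 0.001]
force: [0.1, -0.1, -0.6]
grip_width: 0.021
```

>>> move_arm --motion '[[[0,0,0],0.12],[[0,0,0],0.12],[[0,0,0],0.12],[[0,0,0],0.12],[[0,0,0],0.12],[[0,0,0],0.026],[[0,0,0],0],[[0,0,0],0],[[0,0,0],0]]'

```text
clock: 47.37
tool_pos: [0.5962, -0.1154, 0.2384]
orientation: [0.707, -0.707, -0.001, 0.001]
force: [-0.0, 0.5, -1.0]
grip_width: 0.0213
```

```bash
python3 - <<'E'
from h import *
d=snap("wrist","j4",None,1.5); held("yellow","j5"); go((.5957,-.1156,.1195),-np.pi/2)
E
```

```text
t 47.42 tcp [ 596.3 -115.4  238.7] yaw -1.570 tilt [-0.001 -0.   ] j [ 0.08  0.36 -0.05 -0.   -1.16 -0.07] F [-0.1  0.9 -0.1] M [-0.062 -0.007 -0.006] w 21.5
scene 18 rel to tcp mm min [-12.2 -10.4 -63.3] max [22.8 13.2  5.4]
side 24 rel to tcp mm min [-19.  -13.7 -53.3] max [12.8 11.3  3. ]
t 47.52 tcp [ 596.5 -115.4  239.2] yaw -1.570 tilt [-0.001  0.   ] j [ 0.08  0.36 -0.05 -0.   -1.16 -0.07] F [ 0.1  0.  -0.9] M [ 0.008 -0.015 -0.041] w 21.4
shift mm [  0.2   0.7 119.7] turn 0.001
```

View pics/j4.png

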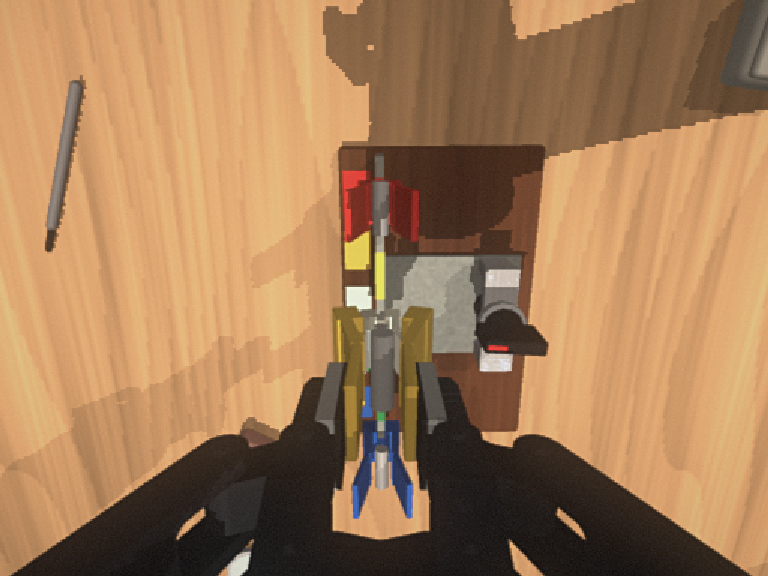

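>>> move_arm --motion '[[[0.2,0.7,34],0],[[0,0,34],0],[[0,0,20],0],[[0,0,15],0],[[0,0,10],0],[[0,0,6.5],0],[[0,0,0],0],[[0,0,0],0],[[0,0,0],0]]'

```text
clock: 48.27
tool_pos: [0.5965, -0.1156, 0.1209]
orientation: [0.707, -0.707, 0.001, -0.001]
force: [0.3, -0.3, -0.2]
grip_width: 0.0214
```

```bash
python3 - <<'E'
from h import *
d=snap("wrist","j8",(150,150,350,384),2.5); held("yellow","j7")
E
```

```text
t 48.32 tcp [ 596.4 -115.6  120.7] yaw -1.570 tilt [0.002 0.   ] j [ 0.07  0.47 -0.2   0.   -0.9  -0.07] F [ 0.4 -0.1 -0.6] M [ 0.074  0.015 -0.03 ] w 21.3
scene 7 rel to tcp mm min [ 10.8  -3.3 -60.7] max [20.4 13.   6.5]
side 23 rel to tcp mm min [-20.9 -13.2 -75.1] max [ 8.8  9.8 -2.5]
```

View pics/j8.png

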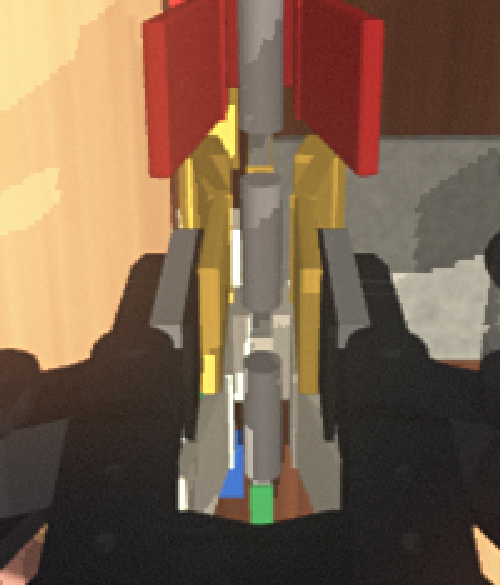

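View pics/j7.png

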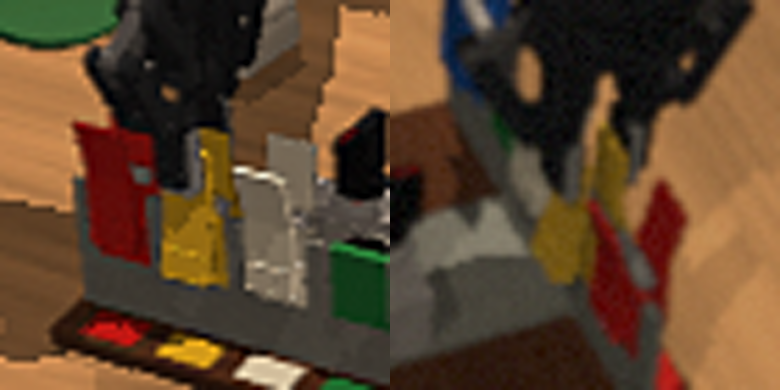

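>>> move_arm --motion '[[[0,0,0],0],[[0,0,0],0],[[0,0,0],0],[[0,0,0],0],[[0,0,0],0],[[0,0,0],0],[[0,0,0],0],[[0,0,0],0],[[0,0,-10],0],[[0,0,-25],0],[[0,0,-35],0],[[0,0,-40],0],[[0,0,-30],0],[[-30,0,0],0],[[0,0,0],0],[[0,0,0],0],[[0,0,0],0]]' --gripper 0.7

```text
clock: 49.83
tool_pos: [0.5955, -0.0857, 0.2602]
orientation: [0.707, -0.707, -0.0, 0.0]
force: [0.1, 0.8, 0.2]
grip_width: 0.0599
```

```bash
python3 - <<'E'
from h import *
board("k1"); d=snap("wrist","k2",None,1.5); 
for x in (d,snap("scene")): clips2(x,(.55,.65,-.25,.06),(.115,.14))
a=snap("scene","k3"); P=cloud(a)
print("high things on desk where clips stood:"); clips2(a)
state()
u,v=proj(d,(.511,-.0724,.08)).astype(int)
cv2.imwrite("pics/k4.png",cv2.resize(d["color"][v-35:v+35,u-45:u+45,::-1],None,fx=7,fy=7,interpolation=cv2.INTER_CUBIC))
E
```

```text
red 330 centre mm [ 580.3 -159.4] size [ 6.8 25.8] tool yaw 0.016 or -3.126 z [116.  129.3] pix [261  79  22  47]
red 315 centre mm [ 610.6 -158.9] size [ 6.9 25.5] tool yaw 0.019 or -3.122 z [116.6 130.1] pix [223  80  23  46]
yellow 260 centre mm [ 610.5 -115.2] size [ 6.3 25.9] tool yaw -0.011 or -3.153 z [115.7 127.9] pix [225 134  21  45]
yellow 257 centre mm [ 579.8 -115.5] size [ 6.4 25.8] tool yaw 0.014 or -3.127 z [116.8 127.4] pix [261 134  21  45]
white 230 centre mm [610.3 -71.8] size [ 6.6 26.2] tool yaw -0.010 or -3.151 z [115.7 127.8] pix [226 183  21  44]
white 232 centre mm [579.6 -71.9] size [ 5.9 26.2] tool yaw 0.021 or -3.121 z [116.1 127.3] pix [261 183  20  43]
blue 197 centre mm [609.3  16.5] size [ 6.5 26.5] tool yaw -0.011 or -3.153 z [115.8 129.2] pix [229 269  20  42]
blue 207 centre mm [578.9  16.5] size [ 6.5 26.6] tool yaw 0.013 or -3.129 z [116.4 128.9] pix [260 269  20  42]
yellow 253 centre mm [ 597.6 -116.2] size [ 42.3 116.3] tool yaw -0.018 or -3.160 z [115.9 129.1] pix [164 172  56  32]
blue 94 centre mm [597.2  15.7] size [26.8 38.1] tool yaw 1.571 or -1.571 z [115.7 128.9] pix [223 187  27  26]
high things on desk where clips stood:
t 50.08 tcp [595.7 -86.2 259.5] yaw -1.571 tilt [-0.001 -0.   ] j [ 0.13  0.34 -0.03  0.   -1.2  -0.13] F [-0.   0.6  1.3] M [-0.026 -0.009  0.04 ] w 60.0
```

View pics/k1.png

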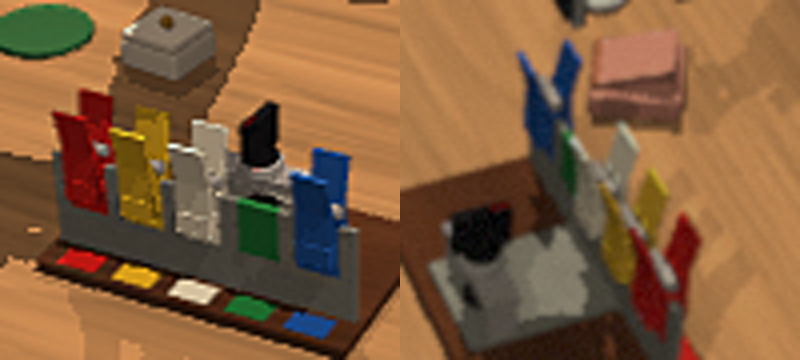

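View pics/k2.png

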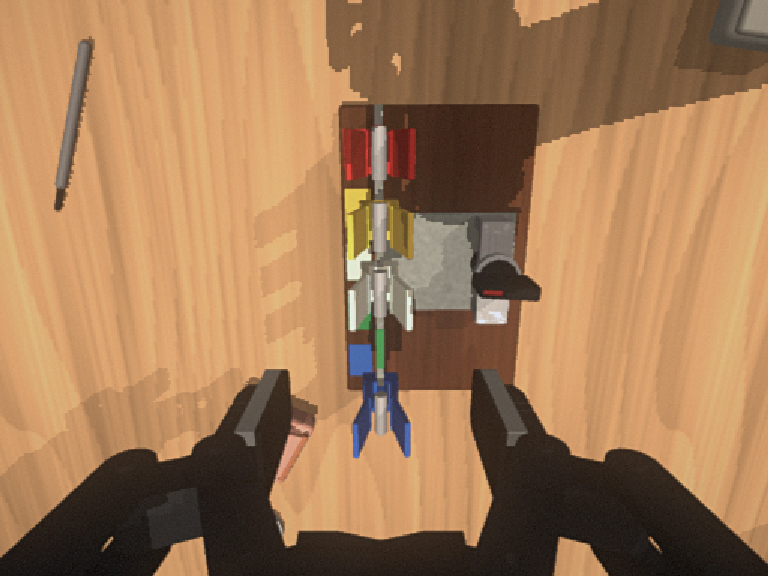

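View pics/k3.png

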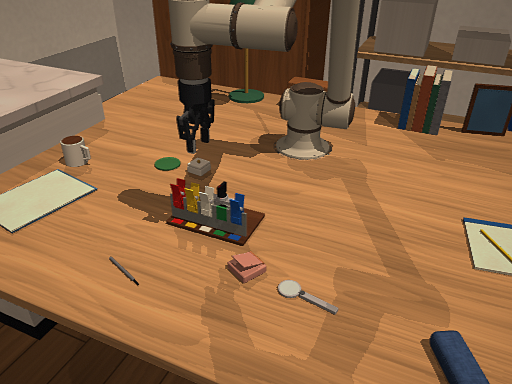

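View pics/k4.png

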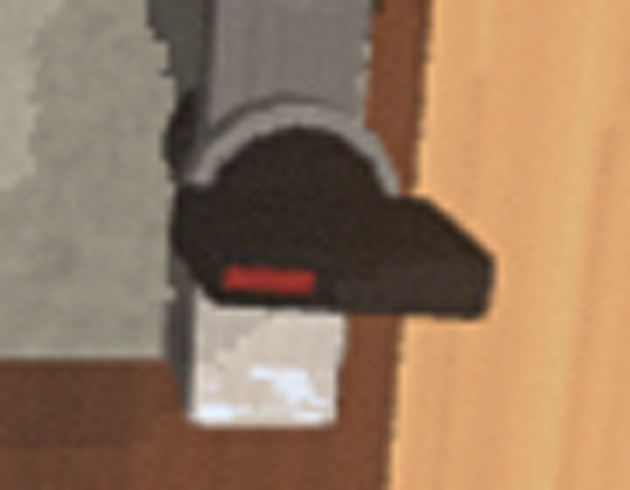

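All four clips are on their bands, the desk is clear and the bystanders have not moved. No green clip shows in any view. Handing in.

```bash
python3 -c "
from rig import robot
print(robot.close_job())"
```

```text
the job is handed in; nothing more can be done
None
```

The thumbscrew is tightened to its first slip, and the red, blue, white and yellow clips are on the board's upper edge. I handed the job in at about 50 s. No green clip showed in any camera view, so the green band is empty.

- **Thumbscrew:** I turned it about 4.1 rad clockwise in all. Torque while turning rose from about 0.03 to 0.14–0.155 N m on the last two steps. The collar mark had stopped while the bar still moved. The marks show about 0.3–0.35 rad of slip, under the 0.785 rad limit, and I stopped there.
- **Clips:** Each measures within about 1 mm of its band's middle, along the board and across its thickness. All four stand upright. Their tops are at 127–130 mm, so the jaws overlap the edge by about 26–28 mm.
- **Surroundings:** By eye in the last pictures, the charger, coaster, pill box and magnifier had not moved. The gripper was clear of everything at the end.

One check failed along the way. My colour-based measurement of the yellow clip saw only a scrap of one handle, because it was in shade. I rejected it and measured by height instead, and that agreed with the earlier reading. The scene and side views gave clip positions within about 2 mm of the wrist camera, which matches the calibration tolerance. In the last side and scene views neighbouring clips merged into one reading, so those final checks rest on the wrist view.

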